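Dial the code and open the laser beam shutter

ROBOT

A 6-joint arm with a two-finger parallel gripper is mounted at the origin on the work surface. World frame = base frame: x ahead of the robot, y to its left, z up, the work surface at z = 0. Lengths are in m, angles in rad, forces in N, time in s.
With the tool pointing down it reaches from about 0.35 to 0.975 m from the base axis. Payload 4.9 kg.
Tool frame: the origin (TCP) lies at the very end of the fingers, on their centre line; the grasp point (between the pads) lies behind it (manip.grip_depth is the z of the grasp point in the tool frame, in m); z points along the fingers, y is the direction in which the jaws open and shut (so a half turn about z gives the same grasp; the last joint's range is limited). The gripper opens to 85 mm and grips with 20 to 120 N. Pads are 22 mm wide; open, the fingers measure 114 mm over their backs; the gripper's body (76 mm by 85 mm) begins 54 mm behind the grasp point. The pads swing forward as they close: fully open they stand 13 mm farther back than shut.
Start: joints at [-1.314, 0.053, 1.613, -0, 1.476, -0.119], TCP at [0.229, -0.581, 0.202] pointing down, gripper open.
Joint ranges: [-3.01, 3.01], [-1.01, 2.22], [0.06, 2.58], [-1.02, 4.17], [0.09, 2.62], [-3.14, 3.14]. Speed limits (rad/s): [2.57, 2.57, 3.14, 3.14, 3.14, 3.14].

INTERFACE

Orientations are given as a unit quaternion [w, x, y, z].
In Python, from plant import state, optics, manip, silhouettes, place_of gives the robot as it stands. The module is installed in compiled form; this text tells all that it offers.
- The arm moves only by the tool jog_arm, never from a script. Its argument "increments" is a list of rows, each an object with "slide": the shift along the tool's x, y, z in mm, a list of three; "rotation": the turn, a rotation vector about the tool's x, y, z in degrees, a list of three. A call has 1 to 20 rows; each row shifts and turns the commanded pose from where the row before left it, along the tool's axes as they then stand; what a row does not reach is not made up. A row lasts 1/12 s, in which the tool goes at most 41.7 mm and 7.16 degrees, less where a joint would pass 70% of its speed; a pose out of reach is approached as far as the arm can. A call with a gripper value outside its range is refused whole. "fingers" is the opening, from 0 (shut) to 1 (fully open), set as the call begins (left out, the last holds). The fingers move at their own pace and stop on an object; the grip force is fixed at half the most. Time passes only in rows, so rows that do not move let the fingers close. It gives the time, the measured TCP pose, the force and the opening at its end, in the units of the state.
- state(): the state, without advancing time (a new reading comes with each control period).
- optics.grab_frame(name): name is "scene" or "top" or "wrist"; returns a dict with "frame" (400x640x3 uint8, blue, green, red), "camera_matrix" (3x3 intrinsics, pixels), "distortion" ([k1, k2, p1, p2, k3] as OpenCV has them; the pictures are not rectified), "R" (3x3) and "t" (3): a world point X has camera coordinates R X + t. Camera axes: x right, y down, z forward; pixel columns grow to the right and rows downward; lengths in m; the calibration is good to about 2 mm. A picture is of the moment at which its call begins. There is no depth.
- manip.job_done(): hands the job in, once; it reports no verdict.
Trained networks look in the newest picture that a camera, given by its name, has taken for a name from the list of things; names that differ only in an ending like _2 or _b are one class to them, and where a whole thing is asked for, a point or a joint stands for the part that bears it (a point fixed in the world has none). Each returns a list of dicts, best first, with "score" (0 to 1); they miss things now and then, are a little off and sometimes report something else, mostly with a low value. They report only what shows in the picture. A call takes as long as a camera call.
- silhouettes(thing, camera): "mask" (400x640 bool, what is visible of it) and "bbox" ([left, top, right, bottom] in pixels, round what is visible of it).
- place_of(thing, camera): "uv" ([column, row] in pixels: a listed point, or the origin of a listed thing).
The state is a dict: "time": time; "joint_pos": joint angles; "joint_vel": joint speeds; "joint_efforts": joint torques, N m; "tool_pos": TCP position; "tool_rot": TCP orientation; "contact_force": force on the tool from outside, world axes, zero at the start; "ft_torque": the same for the moment, N m; "gripper_width": opening from 0.0 (shut) to 1.0 (fully open).
Only numpy, scipy, OpenCV 4.12 (cv2) and the standard library are available. Lean on these libraries where they do the work, as an engineer would, in place of code of your own. Each camera call takes 0.05 s, during which the arm holds its last target.

TASK

The laser beam shutter on the bench is locked: gently roll its three thumbwheels with a fingertip until they read 4-6-3 in line with the index marks (first digit at the lock's left as seen from the robot), then slide the shutter's tab away from the wheels until the shutter is fully open, and leave the wheels on the code. Press on the wheels only lightly (they are delicate; stay well under 25 N), and do not disturb the other things on the bench.

Things in the scene. Friction and masses are not known exactly. Their poses are not given: they have to be found in the camera images.
- lock: beam shutter fixed to the bench: grey case (104 mm in x, y -45 to +105 mm, top at z 70) with three thumbwheels in a row; on its -y side a black beam tube along x (y -95, top z 63), a sliding blade and an end cheek at y -165, z 42; foot plate 120 mm in x, y -177 to +113, z 12. Origin on the bench under the wheels' axle line; x away from the robot, y along the row to the left. Yaw varies.
- index1 (a point): nominal crown (top of the rim) of the first, leftmost (+y) wheel, at mid width: x 0, y +75, z 84 mm in the lock frame; fixed to the case, with index lines on the case at x = 0 beside the wheel. The axles are worn: the true crown of each wheel lies anywhere from 4 mm below to 4 mm above this point, each wheel differently; find its height by touch.
- index2 (a point): the same for the middle wheel, y +30 mm
- index3 (a point): the same for the third, rightmost (-y) wheel, y -15 mm
- wheel1 (a joint): turn of the first wheel, rad: metal drum 44 mm in diameter, 20 mm wide, standing about 14 mm out of the case. Numerals 0 to 9 on the rim, 0.628 rad (13.8 mm of rim) apart, upright for a reader on the robot's side. Value = numeral at the index x 0.628 (4 is 2.513). Pushing the crown in the lock's +x raises it; stops just below 0 and above 9: it does not pass from 9 to 0.
- wheel2 (a joint): turn of the middle wheel, same make; 6 at the index is 3.770. All wheels: about 2.3 N of drag at the rim, no clicks, no spring back; a fingertip pressed on the crown with 6 to 10 N and dragged along the lock's x rolls the wheel almost without slip; over 25 N harms it, so come down slowly (20 mm/s). The axles are stiffly sprung: a wheel sinks about 1 mm per 15 N.
- wheel3 (a joint): turn of the third (right) wheel, same make; 3 at the index is 1.885. The lock frees the shutter when every wheel is within about 0.13 rad of its code numeral.
- shutter (a joint): travel of the shutter, m: 0 shut, 0.032 fully open at its stop; it slides in the lock's -y (away from the wheels) with about 4 N of drag and stays where it is left. With a wrong code it moves only 2 or 3 mm and is then blocked by the lock.
- shutter_tab (a point): centre of the top of the shutter's black grip tab, which stands up from the blade: 14 mm in x, 24 mm in y, from z 66 to 112 mm; shut, it is at x 0, y -103, z 112 mm in the lock frame. It can be pushed on its +y face above the case (its top 20 mm stand above the wheels too) or pinched across x.
- objective: microscope objective, steel, 34 mm diameter, 46 mm tall, standing; origin under its centre. Bystander
- oil: small amber bottle, 28 mm diameter, 62 mm tall; origin under its centre. Bystander
- slide_box: black closed slide box 85 x 105 x 34 mm; origin under its centre. Bystander
- dish: open glass dish, 90 mm diameter, 16 mm high; origin under its centre. Bystander
- driver: screwdriver 160 mm long lying along its x. Bystander
- goggles: laser goggles, 140 x 120 mm, 44 mm high, standing on lenses and temple ends; origin under the lenses' middle. Bystander
- tissue_box: cardboard box 110 x 110 x 70 mm; origin under its centre. Bystander

How it is judged:
By the outcome, as a careful person would: the job done as asked, in the order asked, and still so for the second after the job is handed in, with the robot touching nothing.
It also fails if it takes over 72 s, if anything falls off the work surface, if the arm or the gripper's body presses on something with over 40 N, if the wrist force passes 120 N, or if a joint passes its speed limit or range.

## Working session

There is one attempt and no reset: what is moved stays moved. The work goes in short steps, Python scripts to look and compute and a tool call to move; the robot and the scene stay as the last step left them, time stands still between calls to the robot, and variables do not carry over. Pictures are saved under pics/ and viewed, and the job is handed in when it is done.

Besides the shell and the picture viewer there is one more tool, called after "Call:" as name(argument=value, ...), one argument or row to a line, values as JSON. jog_arm: Moves the arm, as the interface text tells. Its arguments: {"type":"object","properties":{"increments":{"type":"array","items":{"type":"object","properties":{"slide":{"type":"array","items":{"type":"number"}},"rotation":{"type":"array","items":{"type":"number"}}}}},"fingers":{"type":"number"}},"required":["increments"]}

```bash
mkdir -p pics; cat > h.py <<'E'
import numpy as np, cv2
from plant import state, optics, manip, silhouettes, place_of
def grab(n,save=None):
    f=optics.grab_frame(n)
    if save: cv2.imwrite('pics/%s.png'%save,f['frame'])
    return f
def ray(f,uv):
    K=np.array(f['camera_matrix']);D=np.array(f['distortion'])
    p=cv2.undistortPoints(np.array([[uv]],float),K,D)[0,0]
    R=np.array(f['R']);t=np.array(f['t'])
    return -R.T@t, R.T@np.array([p[0],p[1],1.])
def atz(f,uv,z):
    c,d=ray(f,uv); return c+d*(z-c[2])/d[2]
def proj(f,X):
    R=np.array(f['R']);t=np.array(f['t'])
    return cv2.projectPoints(np.array(X,float).reshape(-1,3),cv2.Rodrigues(R)[0],t,np.array(f['camera_matrix']),np.array(f['distortion']))[0][:,0]
E
python3 - <<'E'
from h import *
s=state();print(s, manip.grip_depth)
for n in['top','scene','wrist']:
    f=grab(n,n+'0'); print(n,-np.array(f['R']).T@f['t'])
    for th in['lock','index1','index2','index3','shutter_tab']:
        for r in place_of(th,n)[:2]: print(th,r['uv'],r['score'])
E
```

```text
{'time': 0.0, 'joint_pos': array([-1.31402751e+00,  5.33415849e-02,  1.61430965e+00, -3.52010330e-05,
        1.47599993e+00, -1.19054238e-01]), 'joint_vel': array([ 0.00020866, -0.0010294 ,  0.00099744,  0.00088952,  0.00043756,
       -0.00132994]), 'joint_efforts': array([-1.21643821e-03, -3.93693924e+01, -3.70175028e+01, -1.48644267e-04,
        7.16950977e-03, -7.68500740e-06]), 'tool_pos': array([ 0.22918111, -0.5807226 ,  0.20106321]), 'tool_rot': array([-1.02561156e-03,  9.82395685e-01,  1.86809149e-01, -8.82940385e-05]), 'contact_force': array([-0.05206633,  0.24248649, -0.30769118]), 'ft_torque': array([-0.01340563,  0.03399273,  0.03250858]), 'gripper_width': 0.9983040126131628} -0.0187
top [0.47640537 0.01505025 1.19882922]
lock [296.2, 228.5] 0.63
index1 [281.8, 230.5] 0.89
index1 [264.1, 226.1] 0.73
index2 [281.8, 230.5] 0.89
index2 [264.1, 226.1] 0.73
index3 [281.8, 230.5] 0.89
index3 [264.1, 226.1] 0.73
shutter_tab [330.6, 226.2] 0.59
shutter_tab [192.9, 217.6] 0.41
scene [ 0.9817105  -0.53562642  0.74174004]
lock [310.9, 199.5] 0.82
lock [286.4, 186.7] 0.23
index1 [309.8, 180.7] 0.91
index1 [334.4, 170.5] 0.6
index2 [309.8, 180.7] 0.91
index2 [334.4, 170.5] 0.6
index3 [309.8, 180.7] 0.91
index3 [334.4, 170.5] 0.6
shutter_tab [284.0, 185.5] 0.49
wrist [ 0.30105567 -0.55365774  0.37334481]
```

View pics/top0.png

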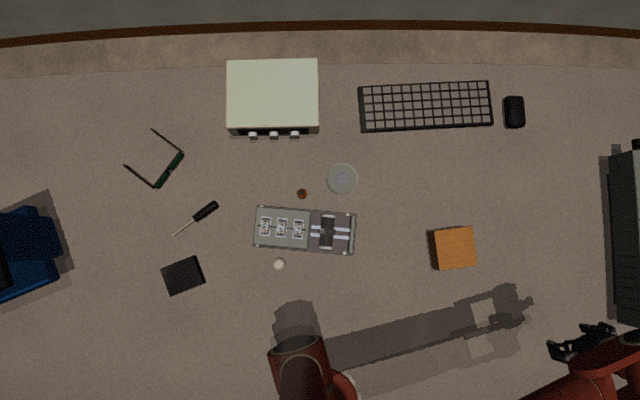

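View pics/scene0.png

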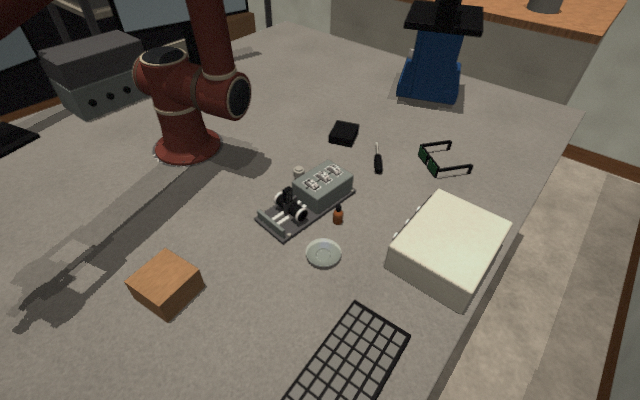

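View pics/wrist0.png

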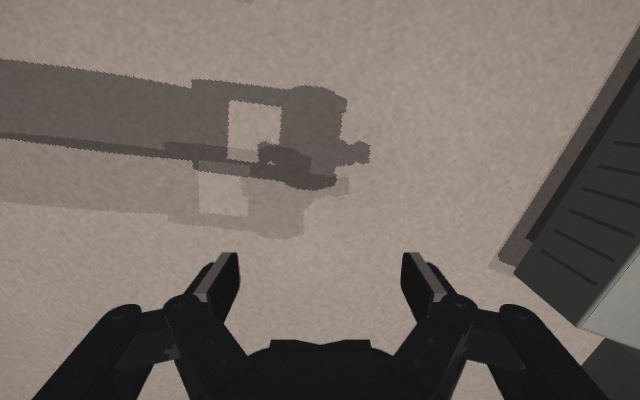

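The top view shows the lock at (304,230), wheels at about (264,226), (282,228) and (299,229), and the tab near (330,227). The objective is at (279,265), the oil at (302,194) and the dish at (342,179).

```bash
python3 - <<'E'
from h import *
f=grab('top')
for uv,z in [((264.1,226.1),.084),((281.8,230.5),.084),((282,228),.084),((299,229.5),.084),((330.6,226.2),.112)]: print(uv,atz(f,uv,z))
# foot plate fit by mask: corners
r=silhouettes('lock','top')
for q in r: print(q['score'],q['bbox'],q['mask'].sum())
m=r[0]['mask'].astype(np.uint8); c=max(cv2.findContours(m,0,2)[0],key=cv2.contourArea)
b=cv2.boxPoints(cv2.minAreaRect(c));print(b); print([atz(f,p,.012) for p in b])
for t in['objective','oil','slide_box','dish','driver','goggles','tissue_box']:
    for q in place_of(t,'top')[:1]: print(t,q['score'],q['uv'],atz(f,q['uv'],0))
im=cv2.resize(f['frame'][190:270,240:370],None,fx=6,fy=6,interpolation=cv2.INTER_CUBIC);cv2.imwrite('pics/topz.png',im)
E
```

```text
(264.1, 226.1) [0.50957917 0.14415995 0.084     ]
(281.8, 230.5) [0.49694681 0.09663495 0.084     ]
(282, 228) [0.50364687 0.09600856 0.084     ]
(299, 229.5) [0.49881683 0.0503843  0.084     ]
(330.6, 226.2) [ 0.50536771 -0.03339564  0.112     ]
0.55 [254.5, 203.2, 356.7, 258.2] 3981
[[252.31847 246.38326]
 [256.27814 203.48723]
 [357.23328 212.80617]
 [353.27362 255.7022 ]]
[array([0.45435355, 0.18687662, 0.012     ]), array([0.57711688, 0.17446303, 0.012     ]), array([ 0.54497187, -0.11515974,  0.012     ]), array([ 0.42275331, -0.10072003,  0.012     ])]
objective 0.53 [279.3, 261.9] [0.40839474 0.11122402 0.        ]
oil 0.64 [263.7, 226.6] [0.51065277 0.15506285 0.        ]
slide_box 0.62 [182.7, 275.1] [0.37373741 0.39275176 0.        ]
dish 0.68 [342.6, 179.7] [ 0.64315269 -0.07638364  0.        ]
driver 0.53 [194.4, 218.7] [0.53691935 0.35801828 0.        ]
goggles 0.88 [168.4, 173.0] [0.6734453  0.43733299 0.        ]
tissue_box 0.76 [446.9, 246.6] [ 0.44204939 -0.37623544  0.        ]
```

View pics/topz.png

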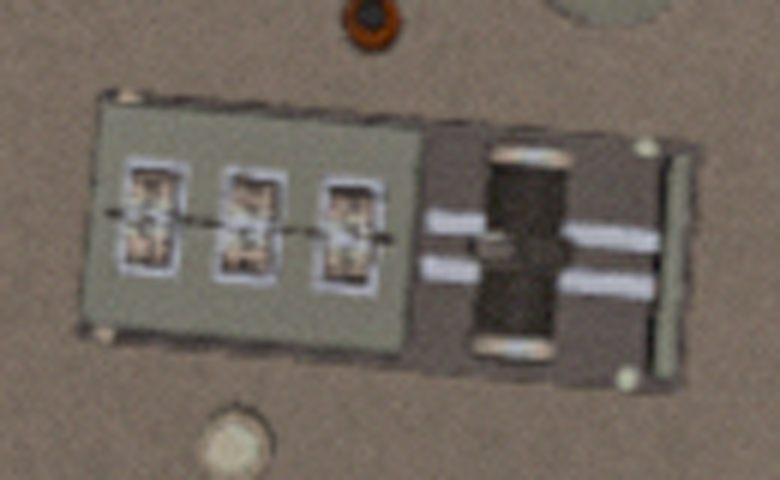

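```bash
cat >> h.py <<'E'
from scipy.spatial.transform import Rotation as Ro
def toolR(s=None):
    s=s or state(); q=s['tool_rot']; return Ro.from_quat([q[1],q[2],q[3],q[0]]).as_matrix()
def delta(target):
    s=state(); return toolR(s).T@(np.array(target)-s['tool_pos'])*1000
E
python3 - <<'E'
from h import *
f=grab('top')
a=atz(f,(258.3,225.3),.07);b=atz(f,(305.3,229.7),.07);d=a-b
print(a,b,np.linalg.norm(d),np.degrees(np.arctan2(-d[0],d[1])))
print(toolR()); print(delta([.42,.09,.26]))
E
```

```text
[0.51244249 0.16161231 0.07      ] [0.49824745 0.03370989 0.07      ] 0.12868771521203742 -6.332962097001828
[[ 9.30237616e-01  3.66957733e-01  2.95213345e-05]
 [ 3.66957734e-01 -9.30237614e-01 -5.23852574e-05]
 [ 8.23868051e-06  5.95638189e-05 -9.99999998e-01]]
[ 423.69676147 -554.6074815   -57.70526827]
```

Call:
jog_arm(
  increments=[
    {"slide": [24.9, -32.6, -3.4]},
    {"slide": [24.9, -32.6, -3.4]},
    {"slide": [24.9, -32.6, -3.4]},
    {"slide": [24.9, -32.6, -3.4]},
    {"slide": [24.9, -32.6, -3.4]},
    {"slide": [24.9, -32.6, -3.4]},
    {"slide": [24.9, -32.6, -3.4]},
    {"slide": [24.9, -32.6, -3.4]},
    {"slide": [24.9, -32.6, -3.4]},
    {"slide": [24.9, -32.6, -3.4]},
    {"slide": [24.9, -32.6, -3.4]},
    {"slide": [24.9, -32.6, -3.4]},
    {"slide": [24.9, -32.6, -3.4]},
    {"slide": [24.9, -32.6, -3.4]},
    {"slide": [24.9, -32.6, -3.4]},
    {"slide": [24.9, -32.6, -3.4]},
    {"slide": [24.9, -32.6, -3.4]},
    {"rotation": [0, 0, 7]},
    {"rotation": [0, 0, 7]},
    {"rotation": [0, 0, 7]},
  ],
  fingers=0,
)

```text
invalid input
```

Call:
jog_arm(
  increments=[
    {"rotation": [0, 0, 6.8]},
    {"slide": [0, 0, 0]},
    {"slide": [0, 0, 0]},
    {"slide": [0, 0, 0]},
  ],
)

```text
invalid input
```

```bash
python3 - <<'E'
from h import *
s=state();print(s['time'],s['tool_pos'],s['contact_force'],s['gripper_width']); R=toolR();print(R)
f=grab('wrist','w1'); c=-np.array(f['R']).T@f['t'];print(c, R.T@(c-s['tool_pos']), f['R'][2])
for th in['index1','shutter_tab','lock']:
    for r in place_of(th,'wrist')[:4]: print(th,r['uv'],r['score'])
E
```

```text
1.4 [ 0.22938054 -0.58139857  0.20232428] [-0.9259803   0.42072091 -0.24476164] 0.9995399309807733
[[ 9.30237616e-01  3.66957733e-01  2.95213345e-05]
 [ 3.66957734e-01 -9.30237614e-01 -5.23852574e-05]
 [ 8.23868051e-06  5.95638189e-05 -9.99999998e-01]]
[ 0.30105485 -0.55365521  0.37331806] [ 0.07685619  0.00050371 -0.17099312] [-0.28063644 -0.11117452 -0.95335377]
```

View pics/w1.png

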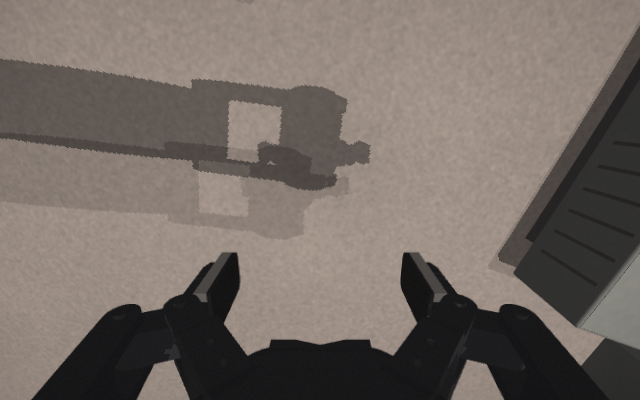

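Call:
jog_arm(
  increments=[
    {"slide": [24.9, -32.6, -3.4], "rotation": [0, 0, 0]},
    {"slide": [24.9, -32.6, -3.4], "rotation": [0, 0, 0]},
    {"slide": [24.9, -32.6, -3.4], "rotation": [0, 0, 0]},
    {"slide": [24.9, -32.6, -3.4], "rotation": [0, 0, 0]},
    {"slide": [24.9, -32.6, -3.4], "rotation": [0, 0, 0]},
    {"slide": [24.9, -32.6, -3.4], "rotation": [0, 0, 0]},
    {"slide": [24.9, -32.6, -3.4], "rotation": [0, 0, 0]},
    {"slide": [24.9, -32.6, -3.4], "rotation": [0, 0, 0]},
    {"slide": [24.9, -32.6, -3.4], "rotation": [0, 0, 0]},
    {"slide": [24.9, -32.6, -3.4], "rotation": [0, 0, 0]},
    {"slide": [24.9, -32.6, -3.4], "rotation": [0, 0, 0]},
    {"slide": [24.9, -32.6, -3.4], "rotation": [0, 0, 0]},
    {"slide": [24.9, -32.6, -3.4], "rotation": [0, 0, 0]},
    {"slide": [24.9, -32.6, -3.4], "rotation": [0, 0, 0]},
    {"slide": [24.9, -32.6, -3.4], "rotation": [0, 0, 0]},
    {"slide": [24.9, -32.6, -3.4], "rotation": [0, 0, 0]},
    {"slide": [24.9, -32.6, -3.4], "rotation": [0, 0, 0]},
    {"slide": [0, 0, 0], "rotation": [0, 0, 7]},
    {"slide": [0, 0, 0], "rotation": [0, 0, 7]},
    {"slide": [0, 0, 0], "rotation": [0, 0, 7]},
  ],
  fingers=0,
)

```text
time: 3.27
tool_pos: [0.4197, 0.0907, 0.2602]
tool_rot: [0.0, 1.0, 0.003, 0.0]
contact_force: [-0.1, 0.2, -0.1]
gripper_width: -0.001
```

Call:
jog_arm(
  increments=[
    {"slide": [0, 0, 0], "rotation": [0, 0, 6.8]},
    {"slide": [0, 0, 0], "rotation": [0, 0, 0]},
    {"slide": [0, 0, 0], "rotation": [0, 0, 0]},
    {"slide": [0, 0, 0], "rotation": [0, 0, 0]},
  ],
)

```text
time: 3.6
tool_pos: [0.4197, 0.0894, 0.2602]
tool_rot: [-0.0, 0.999, -0.054, 0.0]
contact_force: [-0.4, -0.9, 0.4]
gripper_width: 0.001
```

```bash
python3 - <<'E'
from h import *
s=state();print(s['time'],s['tool_pos'],s['contact_force'],s['gripper_width']); R=toolR();print(R)
f=grab('wrist','w2'); c=-np.array(f['R']).T@f['t'];print(c, R.T@(c-s['tool_pos']), f['R'][2])
for th in['index1','shutter_tab','lock']:
    for r in place_of(th,'wrist')[:4]: print(th,r['uv'],r['score'])
E
```

```text
3.6 [0.41972725 0.0894461  0.26016049] [-0.40780846 -0.89731594  0.39625068] 0.0011451879011235028
[[ 9.94271578e-01 -1.06883103e-01  1.76481615e-04]
 [-1.06883113e-01 -9.94271592e-01  4.82099841e-05]
 [ 1.70317824e-04 -6.67967214e-05 -9.99999983e-01]]
[0.4963406  0.08042468 0.43120541] [ 0.07716785  0.00076964 -0.17103183] [-0.29968866  0.03234013 -0.95348876]
index1 [345.2, 104.4] 0.95
index1 [301.8, 105.0] 0.89
index1 [268.2, 107.2] 0.69
index1 [308.1, 175.4] 0.56
shutter_tab [426.7, 104.8] 0.88
```

View pics/w2.png

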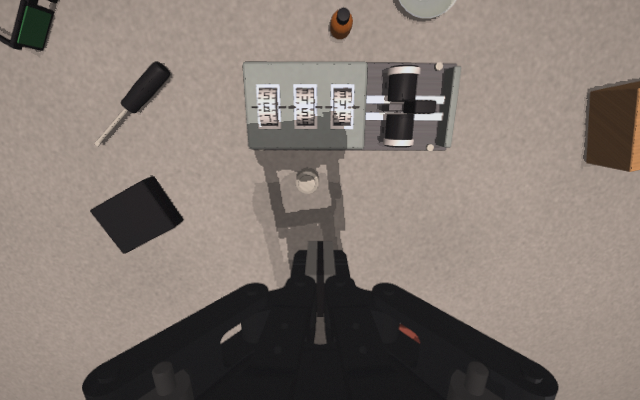

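Call:
jog_arm(
  increments=[
    {"slide": [10, 0, 20], "rotation": [0, 0, 0]},
    {"slide": [10, 0, 25], "rotation": [0, 0, 0]},
    {"slide": [10, 0, 25], "rotation": [0, 0, 0]},
    {"slide": [5, 0, 20], "rotation": [0, 0, 0]},
    {"slide": [0, 0, 0], "rotation": [0, 0, 0]},
    {"slide": [0, 0, 0], "rotation": [0, 0, 0]},
    {"slide": [0, 0, 0], "rotation": [0, 0, 0]},
  ],
)

```text
time: 4.38
tool_pos: [0.4551, 0.0857, 0.1715]
tool_rot: [-0.0, 0.999, -0.055, 0.001]
contact_force: [-0.2, -0.1, 0.2]
gripper_width: -0.0
```

```bash
python3 - <<'E'
from h import *
s=state();print(s['time'],s['tool_pos'],s['contact_force'])
f=grab('wrist','w3')
np.savez('w3.npz',**f)
for th in['index1','shutter_tab','lock']:
    for r in place_of(th,'wrist')[:4]: print(th,r['uv'],r['score'],atz(f,r['uv'],.112 if th[0]=='s' else .084))
im=f['frame'][40:240,180:500];cv2.imwrite('pics/w3z.png',cv2.resize(im,None,fx=2.5,fy=2.5,interpolation=cv2.INTER_CUBIC))
E
```

```text
4.3833 [0.45506467 0.08570024 0.17152944] [-0.17434989 -0.05035865  0.1729734 ]
index1 [253.1, 143.9] 0.64 [0.51165352 0.13990204 0.084     ]
index1 [349.9, 146.0] 0.64 [0.4999914  0.05240483 0.084     ]
index1 [298.7, 145.4] 0.61 [0.50566191 0.09875468 0.084     ]
shutter_tab [459.4, 148.3] 0.75 [ 0.49191896 -0.03434862  0.112     ]
lock [330.1, 140.1] 0.69 [0.50723182 0.06983468 0.084     ]
```

View pics/w3.png

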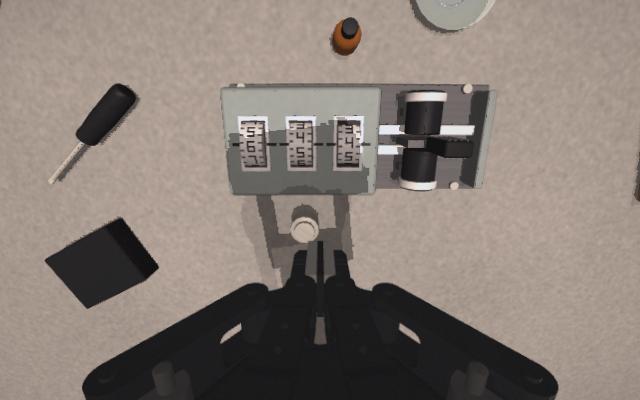

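View pics/w3z.png

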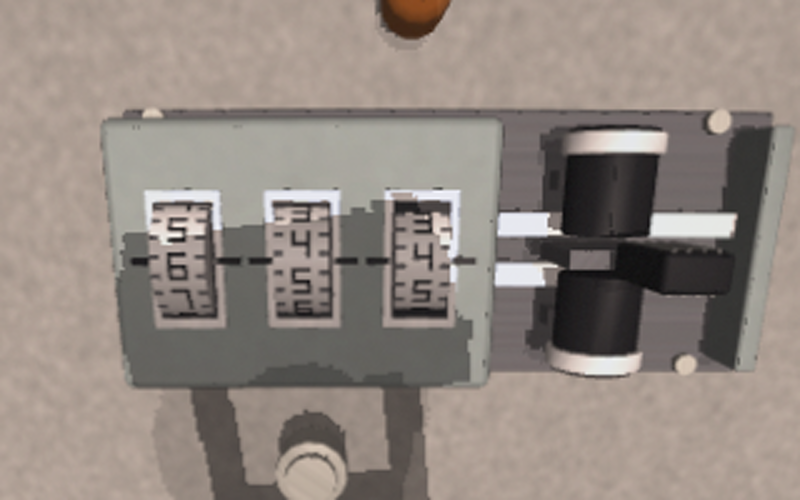

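```bash
cat >> h.py <<'E'
from scipy.optimize import least_squares
def L2W(p,X):
    X=np.array(X,float).reshape(-1,3);c,s=np.cos(p[2]),np.sin(p[2])
    return np.c_[p[0]+c*X[:,0]-s*X[:,1],p[1]+s*X[:,0]+c*X[:,1],X[:,2]]
E
python3 - <<'E'
from h import *
f=dict(np.load('w3.npz'))
z=lambda u,v:(180+(u+.5)/2.5-.5,40+(v+.5)/2.5-.5)
obs=[((.052,.105,.07),z(104,121)),((.052,-.045,.07),z(500,121)),((-.052,-.045,.07),z(487,385)),((-.052,.105,.07),z(125,386))]
# index line pts: constrain only x=0 -> use v residual
lin=[z(135,261),z(230,261),z(346,261),z(470,261)]
def res(p):
    r=(proj(f,L2W(p,[o[0] for o in obs]))-np.array([o[1] for o in obs])).ravel()
    q=[]
    for uv in lin:
        w=atz(f,uv,.07)[:2]-p[:2]; q.append(( np.cos(p[2])*w[0]+np.sin(p[2])*w[1])*1500)
    return np.r_[r,q]
s=least_squares(res,[.503,.07,-.11]);p=s.x
print(p,np.degrees(p[2]),np.round(s.fun,1))
s2=least_squares(lambda a:res(a)[:8],p);print(s2.x,np.round(s2.fun,1))
np.save('pose.npy',p)
pts={'i1':(0,.075,.084),'i2':(0,.03,.084),'i3':(0,-.015,.084),'tab':(0,-.103,.112)}
for k,v in pts.items():
    u=proj(f,L2W(p,v))[0]; print(k,L2W(p,v)[0],u,'zoom',(u-[180,40])*2.5)
u=[(k,np.round((proj(f,L2W(p,v))[0]-[180,40])*2.5)) for k,v in {'tab++':(.007,-.091,.112),'tab+-':(.007,-.115,.112),'tab--':(-.007,-.115,.112),'cheek':(.06,-.165,.042),'ft':(.06,-.177,.012),'ft2':(-.06,-.177,.012)}.items()];print(u)
# numeral table: zoom v for theta offsets (numeral units)
for d in (-.004,0,.004):
  for y in(.075,.03,-.015):
    print(d,y,[ (round(k,1),int((proj(f,L2W(p,(.022*np.sin(k*.6283),y,.062+d+.022*np.cos(k*.6283))))[0,1]-40)*2.5)) for k in np.arange(-1.5,1.6,.25)])
E
```

```text
[ 0.50188505  0.06758265 -0.11113108] -6.367341982282417 [-3.4 -1.6  3.1 -1.7  1.6  2.5 -1.2  2.   0.1  0.   0.   0.2]
[ 0.50176356  0.06759839 -0.1111014 ] [-3.4 -1.5  3.1 -1.6  1.6  2.6 -1.2  2.1]
i1 [0.51020273 0.14211999 0.084     ] [250.99505681 145.77646637] zoom [177.48764204 264.44116591]
i2 [0.50521212 0.09739758 0.084     ] [300.2402051  145.72889992] zoom [300.60051275 264.3222498 ]
i3 [0.50022151 0.05267518 0.084     ] [349.58457622 145.77911338] zoom [423.96144055 264.44778346]
tab [ 0.49046209 -0.03478198  0.112     ] [459.8649539  150.02094359] zoom [699.66238474 275.05235897]
[('tab++', array([666., 253.])), ('tab+-', array([739., 254.])), ('tab--', array([732., 296.])), ('cheek', array([790., 104.])), ('ft', array([776., 112.])), ('ft2', array([734., 373.]))]
-0.004 0.075 [(np.float64(-1.5), 306), (np.float64(-1.2), 302), (np.float64(-1.0), 296), (np.float64(-0.8), 289), (np.float64(-0.5), 281), (np.float64(-0.2), 272), (np.float64(0.0), 263), (np.float64(0.2), 253), (np.float64(0.5), 244), (np.float64(0.8), 235), (np.float64(1.0), 226), (np.float64(1.2), 219), (np.f
[... 1956 characters left out ...]
64(1.2), 220), (np.float64(1.5), 213)]
0.004 0.03 [(np.float64(-1.5), 310), (np.float64(-1.2), 305), (np.float64(-1.0), 299), (np.float64(-0.8), 292), (np.float64(-0.5), 284), (np.float64(-0.2), 275), (np.float64(0.0), 265), (np.float64(0.2), 255), (np.float64(0.5), 246), (np.float64(0.8), 236), (np.float64(1.0), 227), (np.float64(1.2), 220), (np.float64(1.5), 213)]
0.004 -0.015 [(np.float64(-1.5), 310), (np.float64(-1.2), 305), (np.float64(-1.0), 299), (np.float64(-0.8), 292), (np.float64(-0.5), 284), (np.float64(-0.2), 275), (np.float64(0.0), 265), (np.float64(0.2), 255), (np.float64(0.5), 246), (np.float64(0.8), 236), (np.float64(1.0), 228), (np.float64(1.2), 220), (np.float64(1.5), 213)]
```

Wrist view: index line at row about 145. Wheel 1 reads about 5.9 (column 252), wheel 2 about 4.5 (column 301) and wheel 3 about 4.2 (column 349), with the tab top near (457,149). I'll do wheel 3 first, which needs about -16.5 mm.

```bash
python3 - <<'E'
from h import *
p=np.load('pose.npy'); print(state()['tool_pos'],delta(L2W(p,(.0085,-.015,.095))[0]))
E
```

```text
[0.45535998 0.08577278 0.17200202] [56.45733867 28.06112162 77.16899649]
```

Call:
jog_arm(
  increments=[
    {"slide": [14, 7, 19], "rotation": [0, 0, 0]},
    {"slide": [14, 7, 19], "rotation": [0, 0, 0]},
    {"slide": [14, 7, 19], "rotation": [0, 0, 0]},
    {"slide": [14, 7, 16], "rotation": [0, 0, 0]},
    {"slide": [0, 0, 0], "rotation": [0, 0, 0]},
    {"slide": [0, 0, 0], "rotation": [0, 0, 0]},
    {"slide": [0, 0, 0], "rotation": [0, 0, 0]},
  ],
)

```text
time: 5.17
tool_pos: [0.5075, 0.052, 0.0984]
tool_rot: [-0.0, 0.999, -0.055, 0.001]
contact_force: [-0.6, -0.1, -0.7]
gripper_width: -0.001
```

```bash
python3 - <<'E'
from h import *
p=np.load('pose.npy')
for i in range(3):
    f=grab('wrist'); s=state(); print(s['tool_pos'],s['contact_force'],delta(L2W(p,(.0085,-.015,.090))[0]))
cv2.imwrite('pics/w4.png',f['frame'])
E
```

```text
[0.50771023 0.0521017  0.09875778] [ 0.35296483 -0.0834191  -1.0493844 ] [0.97282052 0.26554806 8.7599923 ]
[0.50774234 0.05214581 0.09884965] [-0.6240267  -0.8337942   0.85261184] [0.94233976 0.31311017 8.85211403]
[0.50768112 0.05213637 0.09873476] [ 0.53210252 -0.95319064 -0.53032124] [1.00300996 0.29652155 8.73734676]
```

View pics/w4.png

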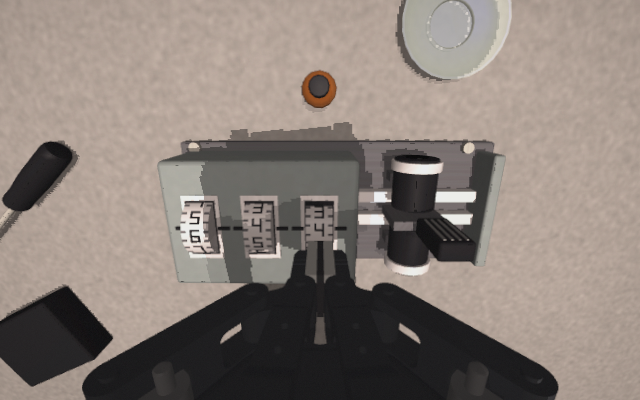

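Fingertip is centred over wheel 3 (column 320), so I'm feeling down.

Call:
jog_arm(
  increments=[
    {"slide": [1, 0, 1.6], "rotation": [0, 0, 0]},
    {"slide": [0, 0, 1.6], "rotation": [0, 0, 0]},
    {"slide": [0, 0, 1.6], "rotation": [0, 0, 0]},
    {"slide": [0, 0, 1.6], "rotation": [0, 0, 0]},
    {"slide": [0, 0, 1.6], "rotation": [0, 0, 0]},
    {"slide": [0, 0, 1], "rotation": [0, 0, 0]},
    {"slide": [0, 0, 0], "rotation": [0, 0, 0]},
    {"slide": [0, 0, 0], "rotation": [0, 0, 0]},
  ],
)

```text
time: 5.98
tool_pos: [0.508, 0.0516, 0.0879]
tool_rot: [-0.0, 0.999, -0.055, -0.0]
contact_force: [-0.2, 1.2, 0.5]
gripper_width: 0.001
```

Call:
jog_arm(
  increments=[
    {"slide": [0, 0, 0.5], "rotation": [0, 0, 0]},
    {"slide": [0, 0, 0.5], "rotation": [0, 0, 0]},
    {"slide": [0, 0, 0], "rotation": [0, 0, 0]},
  ],
)

```text
time: 6.23
tool_pos: [0.5081, 0.0516, 0.087]
tool_rot: [0.0, 0.999, -0.055, -0.0]
contact_force: [0.3, -0.4, -0.7]
gripper_width: -0.002
```

Call:
jog_arm(
  increments=[
    {"slide": [0, 0, 0.5], "rotation": [0, 0, 0]},
    {"slide": [0, 0, 0.5], "rotation": [0, 0, 0]},
    {"slide": [0, 0, 0], "rotation": [0, 0, 0]},
  ],
)

```text
time: 6.48
tool_pos: [0.508, 0.0517, 0.086]
tool_rot: [0.0, 0.999, -0.055, -0.0]
contact_force: [-0.7, -0.9, 0.5]
gripper_width: 0.006
```

Call:
jog_arm(
  increments=[
    {"slide": [0, 0, 0.4], "rotation": [0, 0, 0]},
    {"slide": [0, 0, 0.4], "rotation": [0, 0, 0]},
    {"slide": [0, 0, 0], "rotation": [0, 0, 0]},
  ],
)

```text
time: 6.73
tool_pos: [0.5081, 0.0516, 0.0852]
tool_rot: [-0.0, 0.999, -0.055, -0.0]
contact_force: [-0.2, -0.3, 0.2]
gripper_width: 0.001
```

Call:
jog_arm(
  increments=[
    {"slide": [0, 0, 0.4], "rotation": [0, 0, 0]},
    {"slide": [0, 0, 0.4], "rotation": [0, 0, 0]},
    {"slide": [0, 0, 0], "rotation": [0, 0, 0]},
  ],
)

```text
time: 6.98
tool_pos: [0.5081, 0.0517, 0.0844]
tool_rot: [-0.0, 0.999, -0.055, -0.0]
contact_force: [0.1, -0.4, 0.2]
gripper_width: -0.001
```

Call:
jog_arm(
  increments=[
    {"slide": [0, 0, 0.4], "rotation": [0, 0, 0]},
    {"slide": [0, 0, 0.4], "rotation": [0, 0, 0]},
    {"slide": [0, 0, 0], "rotation": [0, 0, 0]},
  ],
)

```text
time: 7.23
tool_pos: [0.5081, 0.0516, 0.0836]
tool_rot: [-0.0, 0.999, -0.055, -0.0]
contact_force: [-0.4, 0.6, -0.6]
gripper_width: 0.002
```

Call:
jog_arm(
  increments=[
    {"slide": [0, 0, 0.4], "rotation": [0, 0, 0]},
    {"slide": [0, 0, 0.4], "rotation": [0, 0, 0]},
    {"slide": [0, 0, 0], "rotation": [0, 0, 0]},
  ],
)

```text
time: 7.48
tool_pos: [0.5081, 0.0517, 0.0828]
tool_rot: [0.0, 0.999, -0.055, -0.0]
contact_force: [0.3, 0.4, -1.0]
gripper_width: -0.001
```

Call:
jog_arm(
  increments=[
    {"slide": [0, 0, 0.4], "rotation": [0, 0, 0]},
    {"slide": [0, 0, 0.4], "rotation": [0, 0, 0]},
    {"slide": [0, 0, 0], "rotation": [0, 0, 0]},
  ],
)

```text
time: 7.73
tool_pos: [0.5081, 0.0516, 0.082]
tool_rot: [-0.0, 0.999, -0.055, -0.0]
contact_force: [-0.8, 0.7, 0.6]
gripper_width: -0.001
```

Call:
jog_arm(
  increments=[
    {"slide": [0, 0, 0.3], "rotation": [0, 0, 0]},
    {"slide": [0, 0, 0.3], "rotation": [0, 0, 0]},
    {"slide": [0, 0, 0], "rotation": [0, 0, 0]},
  ],
)

```text
time: 7.98
tool_pos: [0.5081, 0.0516, 0.0814]
tool_rot: [-0.0, 0.999, -0.055, -0.0]
contact_force: [0.2, -0.9, 0.4]
gripper_width: 0.003
```

Call:
jog_arm(
  increments=[
    {"slide": [0, 0, 0.4], "rotation": [0, 0, 0]},
    {"slide": [0, 0, 0.4], "rotation": [0, 0, 0]},
    {"slide": [0, 0, 0], "rotation": [0, 0, 0]},
  ],
)

```text
time: 8.23
tool_pos: [0.5081, 0.0516, 0.0806]
tool_rot: [0.0, 0.999, -0.055, -0.0]
contact_force: [-0.5, -0.1, -0.1]
gripper_width: 0.001
```

```bash
python3 - <<'E'
from h import *
f=grab('wrist'); cv2.imwrite('pics/w5.png',cv2.resize(f['frame'][150:350,160:480],None,fx=2.5,fy=2.5));print(state()['contact_force'])
g=grab('scene'); cv2.imwrite('pics/s5.png',cv2.resize(g['frame'][120:240,220:380],None,fx=5,fy=5,interpolation=cv2.INTER_CUBIC))
E
```

```text
[ 0.14966129 -1.29057298 -0.60625067]
```

View pics/w5.png

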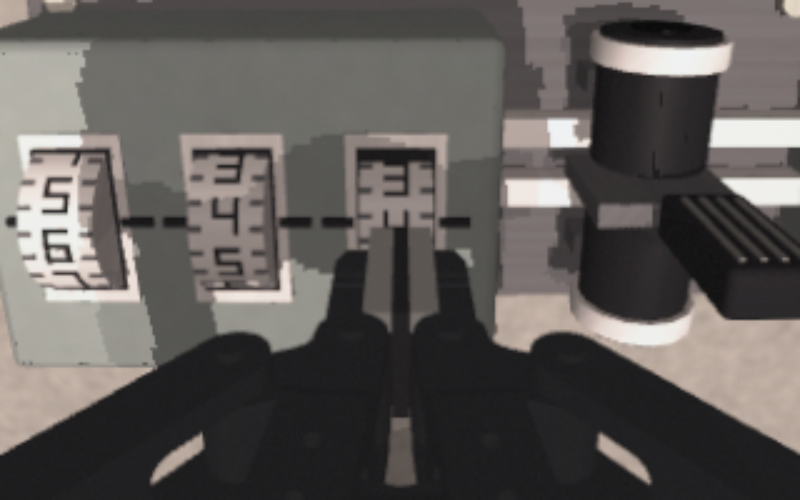

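View pics/s5.png

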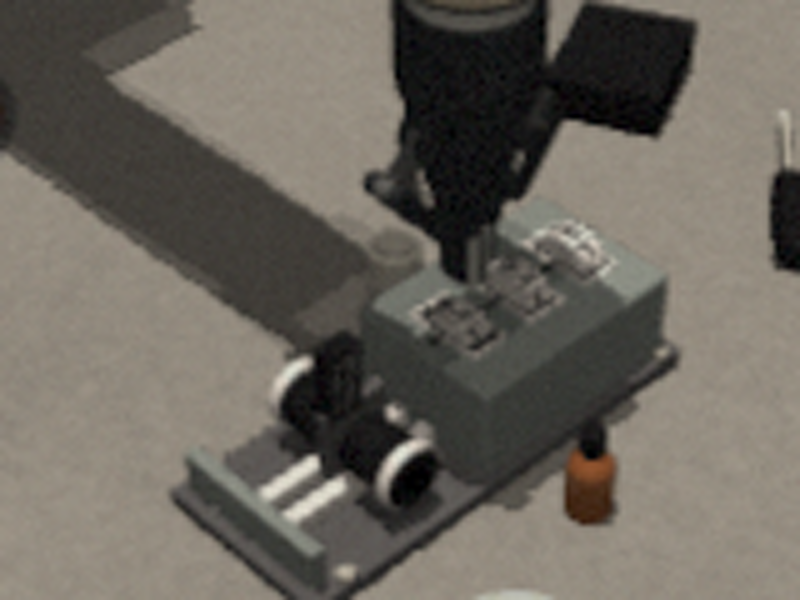

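The picture shows wheel 3 standing lower than the others, with the fingertip centred on it, so it hasn't touched yet. I'll go down further in small steps.

Call:
jog_arm(
  increments=[
    {"slide": [0, 0, 0.3], "rotation": [0, 0, 0]},
    {"slide": [0, 0, 0.3], "rotation": [0, 0, 0]},
    {"slide": [0, 0, 0], "rotation": [0, 0, 0]},
  ],
)

```text
time: 8.58
tool_pos: [0.5081, 0.0516, 0.08]
tool_rot: [-0.0, 0.999, -0.055, -0.0]
contact_force: [-0.5, 0.2, -0.1]
gripper_width: -0.004
```

Call:
jog_arm(
  increments=[
    {"slide": [0, 0, 0.3], "rotation": [0, 0, 0]},
    {"slide": [0, 0, 0.3], "rotation": [0, 0, 0]},
    {"slide": [0, 0, 0], "rotation": [0, 0, 0]},
  ],
)

```text
time: 8.83
tool_pos: [0.5081, 0.0517, 0.0794]
tool_rot: [-0.0, 0.999, -0.055, -0.0]
contact_force: [0.1, 0.2, 0.4]
gripper_width: -0.002
```

Call:
jog_arm(
  increments=[
    {"slide": [0, 0, 0.3], "rotation": [0, 0, 0]},
    {"slide": [0, 0, 0.2], "rotation": [0, 0, 0]},
    {"slide": [0, 0, 0], "rotation": [0, 0, 0]},
  ],
)

```text
time: 9.08
tool_pos: [0.5081, 0.0516, 0.079]
tool_rot: [-0.0, 0.999, -0.055, -0.0]
contact_force: [-0.3, -0.5, 0.4]
gripper_width: -0.0
```

Call:
jog_arm(
  increments=[
    {"slide": [0, 0, 0.3], "rotation": [0, 0, 0]},
    {"slide": [0, 0, 0.3], "rotation": [0, 0, 0]},
    {"slide": [0, 0, 0], "rotation": [0, 0, 0]},
  ],
)

```text
time: 9.33
tool_pos: [0.5081, 0.0516, 0.0783]
tool_rot: [-0.0, 0.999, -0.055, -0.0]
contact_force: [-0.5, 0.4, -0.1]
gripper_width: 0.002
```

Call:
jog_arm(
  increments=[
    {"slide": [0, 0, 0.3], "rotation": [0, 0, 0]},
    {"slide": [0, 0, 0.3], "rotation": [0, 0, 0]},
    {"slide": [0, 0, 0], "rotation": [0, 0, 0]},
  ],
)

```text
time: 9.58
tool_pos: [0.5081, 0.0516, 0.0777]
tool_rot: [0.0, 0.999, -0.055, -0.0]
contact_force: [0.2, 0.0, -0.6]
gripper_width: 0.003
```

Call:
jog_arm(
  increments=[
    {"slide": [0, 0, 0.3], "rotation": [0, 0, 0]},
    {"slide": [0, 0, 0.3], "rotation": [0, 0, 0]},
    {"slide": [0, 0, 0], "rotation": [0, 0, 0]},
  ],
)

```text
time: 9.83
tool_pos: [0.5081, 0.0516, 0.0771]
tool_rot: [-0.0, 0.999, -0.055, -0.0]
contact_force: [-0.4, 0.3, 0.3]
gripper_width: 0.0
```

```bash
python3 - <<'E'
from h import *
p=np.load('pose.npy')
f=grab('wrist'); s=state(); R=toolR(s)
im=f['frame'].copy()
for d in [(0,0,0),(.011,0,0),(-.011,0,0),(.011,.005,0)]:
    u=proj(f,s['tool_pos']+R@np.array(d))[0]; print(d,u); cv2.circle(im,tuple(int(round(a)) for a in u),1,(0,0,255),-1)
for X in [(0,.075,.084),(0,.03,.084),(0,-.015,.084),(0,-.04,.07),(0,.1,.07),(0,-.015,.080),(.052,-.045,.07),(-.052,-.045,.07)]:
    u=proj(f,L2W(p,X))[0]; print(X,u); cv2.circle(im,tuple(int(round(a)) for a in u),1,(0,255,0),-1)
print(s['tool_pos'],s['contact_force'])
cv2.imwrite('pics/w6.png',cv2.resize(im[150:350,160:480],None,fx=2.5,fy=2.5,interpolation=cv2.INTER_CUBIC))
E
```

```text
(0, 0, 0) [318.73005883 234.31364202]
(0.011, 0, 0) [318.690466   218.85968691]
(-0.011, 0, 0) [318.76841823 249.21064281]
(0.011, 0.005, 0) [326.34856063 218.8504284 ]
(0, 0.075, 0.084) [181.07264915 249.44527147]
(0, 0.03, 0.084) [249.41523931 249.72802723]
(0, -0.015, 0.084) [318.47435747 249.84297075]
(0, -0.04, 0.07) [354.36316086 240.48345298]
(0, 0.1, 0.07) [155.40178136 240.02716548]
(0, -0.015, 0.08) [318.50032601 247.03322984]
(0.052, -0.045, 0.07) [365.19978989 166.72757147]
(-0.052, -0.045, 0.07) [358.25758767 302.95480614]
[0.50808737 0.05164879 0.07716272] [0.06048525 0.29994223 0.29077705]
```

View pics/w6.png

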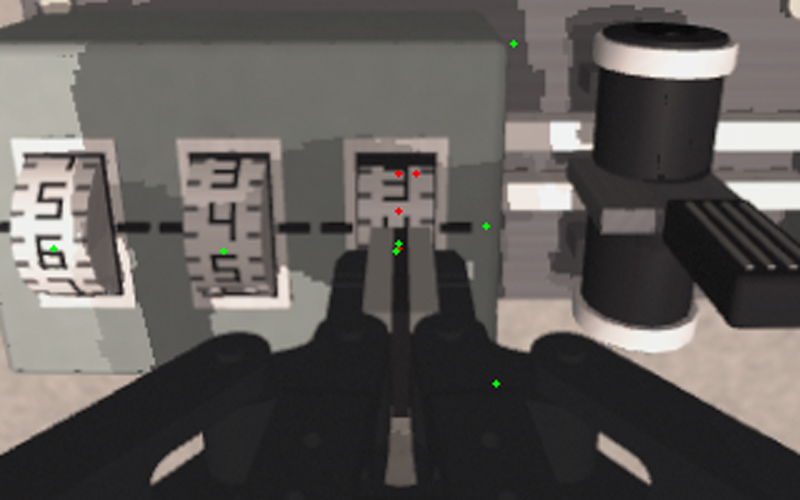

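```bash
python3 - <<'E'
from h import *
p=np.load('pose.npy')
s=state(); R=toolR(s)
for n in['scene','top']:
    f=grab(n); im=f['frame'].copy()
    u=proj(f,s['tool_pos'])[0]; c=u.astype(int); k=8
    im=cv2.resize(im[c[1]-35:c[1]+35,c[0]-45:c[0]+45],None,fx=k,fy=k,interpolation=cv2.INTER_CUBIC)
    def dot(X,col):
        q=(proj(f,X)[0]-[c[0]-45,c[1]-35]+.5)*k; cv2.circle(im,tuple(int(a) for a in q),3,col,-1)
    for d in [(0,0,0),(.011,0,0),(-.011,0,0),(0,0,-.03)]: dot(s['tool_pos']+R@np.array(d),(0,0,255))
    for X in [(0,.075,.084),(0,.03,.084),(0,-.015,.084),(0,-.04,.07),(0,.1,.07),(.052,-.045,.07),(-.052,-.045,.07),(0,-.103,.112)]: dot(L2W(p,X)[0],(0,255,0))
    cv2.imwrite('pics/%s6.png'%n,im)
E
```

```text
(no output)
```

View pics/scene6.png

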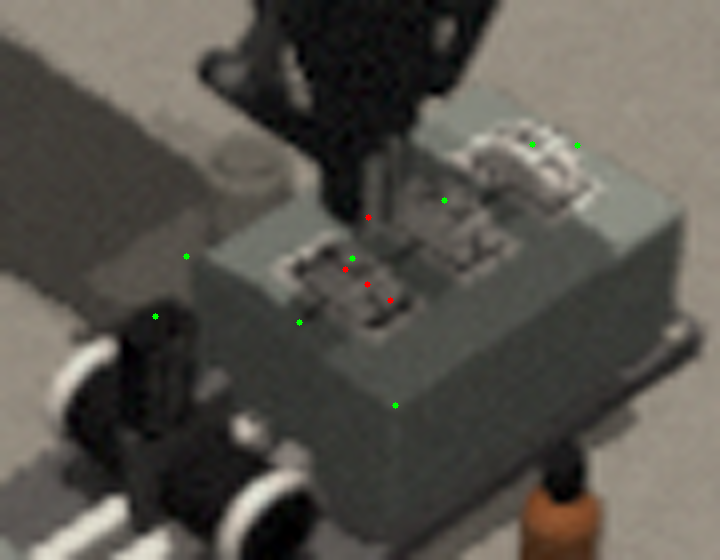

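View pics/top6.png

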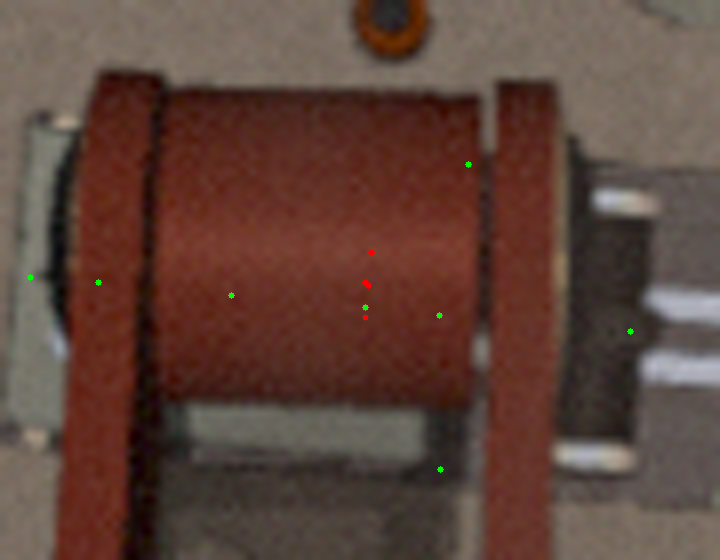

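The fingertip in the scene view (and in the wrist view, row 241) sits about 25–30 mm behind the reported TCP along the fingers. That explains why there's been no contact. I'll carry on down by touch, still in small steps.

Call:
jog_arm(
  increments=[
    {"slide": [0, 0, 1.5], "rotation": [0, 0, 0]},
    {"slide": [0, 0, 1.5], "rotation": [0, 0, 0]},
    {"slide": [0, 0, 1.5], "rotation": [0, 0, 0]},
    {"slide": [0, 0, 1.5], "rotation": [0, 0, 0]},
    {"slide": [0, 0, 0], "rotation": [0, 0, 0]},
    {"slide": [0, 0, 0], "rotation": [0, 0, 0]},
  ],
)

```text
time: 10.48
tool_pos: [0.508, 0.0516, 0.071]
tool_rot: [0.0, 0.999, -0.055, -0.0]
contact_force: [-0.7, 0.1, 1.0]
gripper_width: -0.004
```

```bash
python3 - <<'E'
from h import *
s=state();print(s['tool_pos'],s['contact_force'])
f=grab('scene');u=(323,165)
cv2.imwrite('pics/s7.png',cv2.resize(f['frame'][120:220,260:390],None,fx=6,fy=6,interpolation=cv2.INTER_CUBIC))
f=grab('wrist');cv2.imwrite('pics/w7.png',cv2.resize(f['frame'][180:300,240:400],None,fx=5,fy=5,interpolation=cv2.INTER_CUBIC))
E
```

```text
[0.50797292 0.05162153 0.07096799] [-0.73911737  0.14620432  0.95130914]
```

View pics/s7.png

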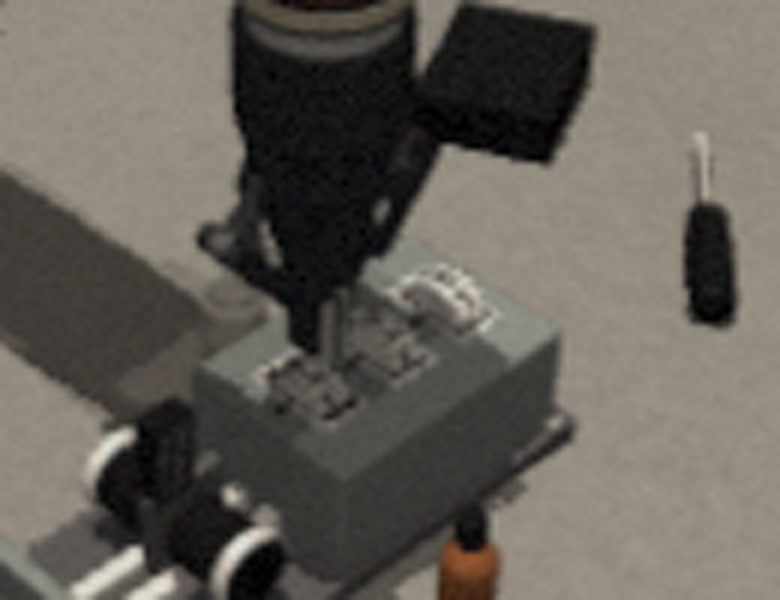

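View pics/w7.png

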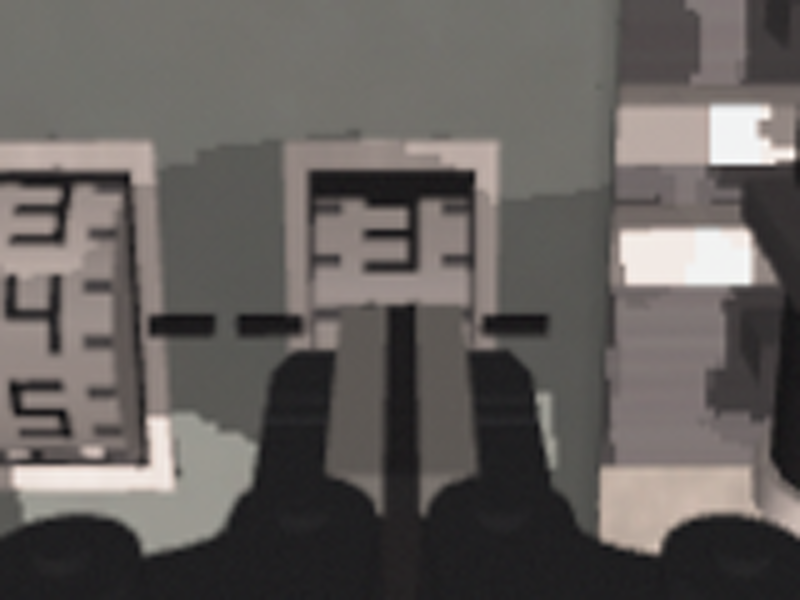

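Call:
jog_arm(
  increments=[
    {"slide": [0, 0, 1.5], "rotation": [0, 0, 0]},
    {"slide": [0, 0, 1.5], "rotation": [0, 0, 0]},
    {"slide": [0, 0, 1.5], "rotation": [0, 0, 0]},
    {"slide": [0, 0, 0], "rotation": [0, 0, 0]},
  ],
)

```text
time: 10.92
tool_pos: [0.5078, 0.0516, 0.0662]
tool_rot: [0.0, 0.999, -0.055, -0.0]
contact_force: [-0.6, -0.7, -0.8]
gripper_width: 0.001
```

Call:
jog_arm(
  increments=[
    {"slide": [0, 0, 0.5], "rotation": [0, 0, 0]},
    {"slide": [0, 0, 0.5], "rotation": [0, 0, 0]},
    {"slide": [0, 0, 0], "rotation": [0, 0, 0]},
  ],
)

```text
time: 11.17
tool_pos: [0.5081, 0.0516, 0.0656]
tool_rot: [-0.0, 0.999, -0.055, -0.0]
contact_force: [-0.7, 0.0, 1.1]
gripper_width: -0.003
```

Call:
jog_arm(
  increments=[
    {"slide": [0, 0, 0.5], "rotation": [0, 0, 0]},
    {"slide": [0, 0, 0.5], "rotation": [0, 0, 0]},
    {"slide": [0, 0, 0], "rotation": [0, 0, 0]},
  ],
)

```text
time: 11.42
tool_pos: [0.5081, 0.0516, 0.0646]
tool_rot: [0.0, 0.999, -0.055, -0.0]
contact_force: [0.4, -1.0, -0.2]
gripper_width: -0.004
```

```bash
python3 - <<'E'
from h import *
s=state(); R=toolR(s)
P=lambda f,d:np.round(proj(f,s['tool_pos']+R@np.array(d)/1000)[0],1)
f=grab('scene');g=grab('wrist')
cv2.imwrite('pics/s8.png',cv2.resize(f['frame'][140:200,280:360],None,fx=10,fy=10,interpolation=cv2.INTER_CUBIC))
for d in(0,10,20,30):
    print(d,[(x,'sc10',tuple(np.round((P(f,(x,0,-d))-[280,140]+.5)*10)),'wr',tuple(P(g,(x,0,-d)))) for x in(-16,-11,0,11)])
E
```

```text
0 [(-16, 'sc10', (np.float64(299.0), np.float64(452.0)), 'wr', (np.float64(318.8), np.float64(255.8))), (-11, 'sc10', (np.float64(311.0), np.float64(461.0)), 'wr', (np.float64(318.8), np.float64(249.2))), (0, 'sc10', (np.float64(339.0), np.float64(480.0)), 'wr', (np.float64(318.8), np.float64(234.3))), (11, 'sc10', (np.float64(367.0), np.float64(499.0)), 'wr', (np.float64(318.7), np.float64(218.9)))]
10 [(-16, 'sc10', (np.float64(299.0), np.float64(425.0)), 'wr', (np.float64(318.8), np.float64(263.3))), (-11, 'sc10', (np.float64(312.0), np.float64(434.0)), 'wr', (np.float64(318.8), np.float64(256.4))), (0, 'sc10', (np.float64(339.0), np.float64(453.0)), 'wr', (np.float64(318.7), np.float64(240.9))), (11, 'sc10', (np.float64(367.0), np.float64(472.0)), 'wr', (np.float64(318.7), np.float64(224.7)))]
20 [(-16, 'sc10', (np.float64(299.0), np.float64(398.0)), 'wr', (np.float64(318.7), np.float64(271.6))), (-11, 'sc10', (np.float64(312.0), np.float64(406.0)), 'wr', (np.float64(318.7), np.float64(264.4))), (0, 'sc10', (np.float64(340.0), np.float64(425.0)), 'wr', (np.float64(318.7), np.float64(248.2))), (11, 'sc10', (np.float64(368.0), np.float64(445.0)), 'wr', (np.float64(318.6), np.float64(231.2)))]
30 [(-16, 'sc10', (np.float64(299.0), np.float64(370.0)), 'wr', (np.float64(318.7), np.float64(280.9))), (-11, 'sc10', (np.float64(312.0), np.float64(378.0)), 'wr', (np.float64(318.6), np.float64(273.4))), (0, 'sc10', (np.float64(340.0), np.float64(397.0)), 'wr', (np.float64(318.6), np.float64(256.3))), (11, 'sc10', (np.float64(369.0), np.float64(417.0)), 'wr', (np.float64(318.5), np.float64(238.5)))]
```

View pics/s8.png

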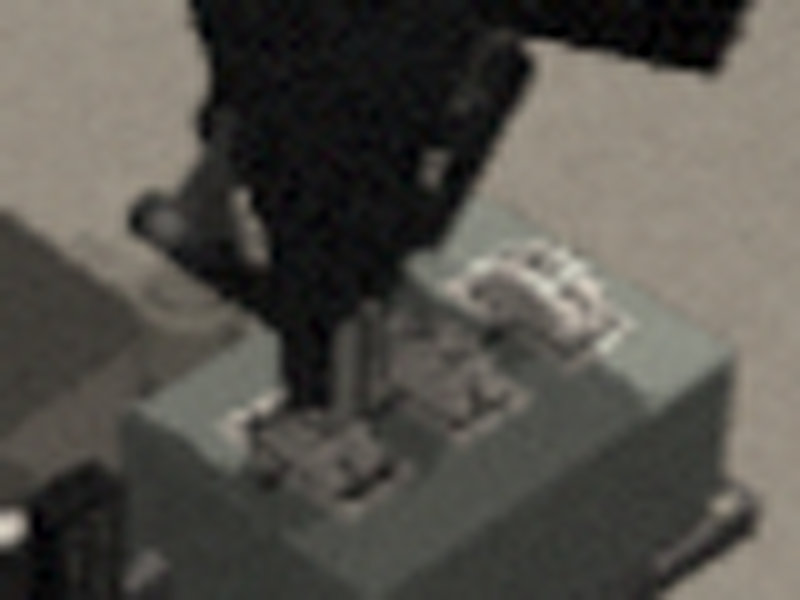

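The views agree: the tip is about 27 mm behind the reported TCP, with a front half-width of about 8 mm. That leaves roughly 8–11 mm to go.

Call:
jog_arm(
  increments=[
    {"slide": [0, 0, 1.5], "rotation": [0, 0, 0]},
    {"slide": [0, 0, 1.5], "rotation": [0, 0, 0]},
    {"slide": [0, 0, 0], "rotation": [0, 0, 0]},
    {"slide": [0, 0, 0], "rotation": [0, 0, 0]},
  ],
)

```text
time: 11.85
tool_pos: [0.508, 0.0516, 0.0615]
tool_rot: [0.0, 0.999, -0.055, -0.0]
contact_force: [0.3, -0.7, 0.3]
gripper_width: 0.003
```

Call:
jog_arm(
  increments=[
    {"slide": [0, 0, 0.5], "rotation": [0, 0, 0]},
    {"slide": [0, 0, 0.5], "rotation": [0, 0, 0]},
    {"slide": [0, 0, 0], "rotation": [0, 0, 0]},
  ],
)

```text
time: 12.1
tool_pos: [0.5081, 0.0516, 0.0606]
tool_rot: [-0.0, 0.999, -0.055, -0.0]
contact_force: [1.0, 0.2, 0.2]
gripper_width: 0.0
```

Call:
jog_arm(
  increments=[
    {"slide": [0, 0, 0.5], "rotation": [0, 0, 0]},
    {"slide": [0, 0, 0.5], "rotation": [0, 0, 0]},
    {"slide": [0, 0, 0], "rotation": [0, 0, 0]},
  ],
)

```text
time: 12.35
tool_pos: [0.5081, 0.0516, 0.0596]
tool_rot: [0.0, 0.999, -0.055, -0.0]
contact_force: [-0.2, -0.8, -0.2]
gripper_width: 0.002
```

Call:
jog_arm(
  increments=[
    {"slide": [0, 0, 0.5], "rotation": [0, 0, 0]},
    {"slide": [0, 0, 0.4], "rotation": [0, 0, 0]},
    {"slide": [0, 0, 0], "rotation": [0, 0, 0]},
  ],
)

```text
time: 12.6
tool_pos: [0.5081, 0.0516, 0.0587]
tool_rot: [0.0, 0.999, -0.055, -0.0]
contact_force: [0.1, -0.4, -0.6]
gripper_width: 0.003
```

Call:
jog_arm(
  increments=[
    {"slide": [0, 0, 0.5], "rotation": [0, 0, 0]},
    {"slide": [0, 0, 0.4], "rotation": [0, 0, 0]},
    {"slide": [0, 0, 0], "rotation": [0, 0, 0]},
  ],
)

```text
time: 12.85
tool_pos: [0.508, 0.0516, 0.0578]
tool_rot: [0.0, 0.999, -0.055, -0.0]
contact_force: [-0.6, 1.1, 0.4]
gripper_width: -0.001
```

```bash
python3 - <<'E'
from h import *
f=grab('scene')
cv2.imwrite('pics/s9.png',cv2.resize(f['frame'][140:200,280:360],None,fx=10,fy=10,interpolation=cv2.INTER_CUBIC))
E
```

```text
(no output)
```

View pics/s9.png

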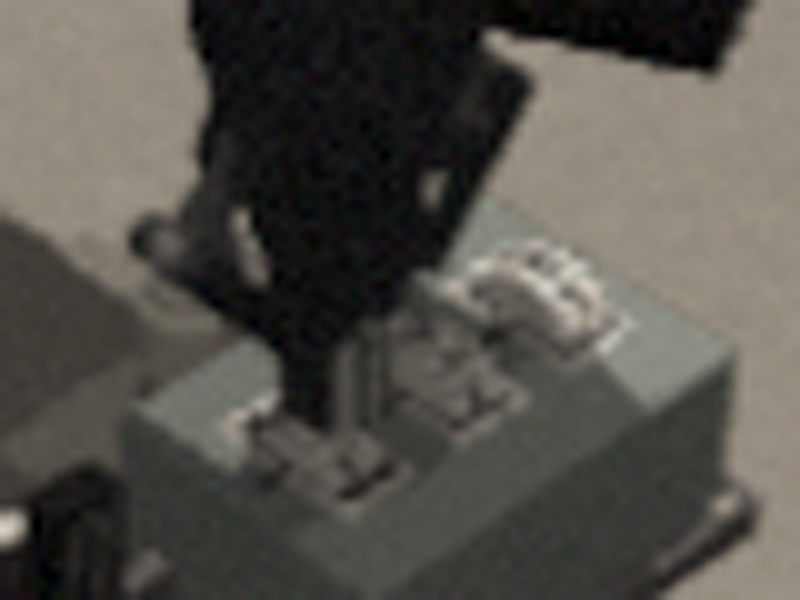

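Call:
jog_arm(
  increments=[
    {"slide": [0, 0, 0.5], "rotation": [0, 0, 0]},
    {"slide": [0, 0, 0.4], "rotation": [0, 0, 0]},
    {"slide": [0, 0, 0], "rotation": [0, 0, 0]},
  ],
)

```text
time: 13.15
tool_pos: [0.508, 0.0517, 0.0569]
tool_rot: [-0.0, 0.999, -0.055, -0.0]
contact_force: [0.1, 0.4, -0.5]
gripper_width: -0.003
```

Call:
jog_arm(
  increments=[
    {"slide": [0, 0, 0.4], "rotation": [0, 0, 0]},
    {"slide": [0, 0, 0.4], "rotation": [0, 0, 0]},
    {"slide": [0, 0, 0], "rotation": [0, 0, 0]},
  ],
)

```text
time: 13.4
tool_pos: [0.508, 0.0516, 0.0561]
tool_rot: [0.0, 0.999, -0.055, -0.0]
contact_force: [0.8, -0.3, -0.2]
gripper_width: -0.0
```

Call:
jog_arm(
  increments=[
    {"slide": [0, 0, 0.4], "rotation": [0, 0, 0]},
    {"slide": [0, 0, 0.4], "rotation": [0, 0, 0]},
    {"slide": [0, 0, 0], "rotation": [0, 0, 0]},
  ],
)

```text
time: 13.65
tool_pos: [0.5081, 0.0516, 0.0553]
tool_rot: [0.0, 0.999, -0.055, -0.0]
contact_force: [-0.4, -0.1, -0.7]
gripper_width: -0.002
```

Call:
jog_arm(
  increments=[
    {"slide": [0, 0, 0.4], "rotation": [0, 0, 0]},
    {"slide": [0, 0, 0.4], "rotation": [0, 0, 0]},
    {"slide": [0, 0, 0], "rotation": [0, 0, 0]},
  ],
)

```text
time: 13.9
tool_pos: [0.5081, 0.0516, 0.0545]
tool_rot: [-0.0, 0.999, -0.055, -0.0]
contact_force: [0.1, 0.4, -0.4]
gripper_width: -0.001
```

Call:
jog_arm(
  increments=[
    {"slide": [0, 0, 0.4], "rotation": [0, 0, 0]},
    {"slide": [0, 0, 0.4], "rotation": [0, 0, 0]},
    {"slide": [0, 0, 0], "rotation": [0, 0, 0]},
  ],
)

```text
time: 14.15
tool_pos: [0.508, 0.0516, 0.0537]
tool_rot: [0.0, 0.999, -0.055, -0.0]
contact_force: [0.4, -0.2, -0.6]
gripper_width: -0.0
```

Call:
jog_arm(
  increments=[
    {"slide": [0, 0, 0.4], "rotation": [0, 0, 0]},
    {"slide": [0, 0, 0.4], "rotation": [0, 0, 0]},
    {"slide": [0, 0, 0], "rotation": [0, 0, 0]},
  ],
)

```text
time: 14.4
tool_pos: [0.5081, 0.0516, 0.0529]
tool_rot: [0.0, 0.999, -0.055, -0.0]
contact_force: [-1.0, -0.6, -1.2]
gripper_width: 0.005
```

Call:
jog_arm(
  increments=[
    {"slide": [0, 0, 0.4], "rotation": [0, 0, 0]},
    {"slide": [0, 0, 0.3], "rotation": [0, 0, 0]},
    {"slide": [0, 0, 0], "rotation": [0, 0, 0]},
  ],
)

```text
time: 14.65
tool_pos: [0.5081, 0.0517, 0.0522]
tool_rot: [-0.0, 0.999, -0.055, -0.0]
contact_force: [-0.9, 0.2, 0.1]
gripper_width: 0.001
```

```bash
python3 - <<'E'
from h import *
f=grab('scene')
cv2.imwrite('pics/s10.png',cv2.resize(f['frame'][140:200,280:360],None,fx=10,fy=10,interpolation=cv2.INTER_CUBIC))
f=grab('wrist');cv2.imwrite('pics/w10.png',cv2.resize(f['frame'][180:300,240:400],None,fx=5,fy=5,interpolation=cv2.INTER_CUBIC)); print(state()['contact_force'])
E
```

```text
[0.5375953  0.43379449 0.3971375 ]
```

View pics/w10.png

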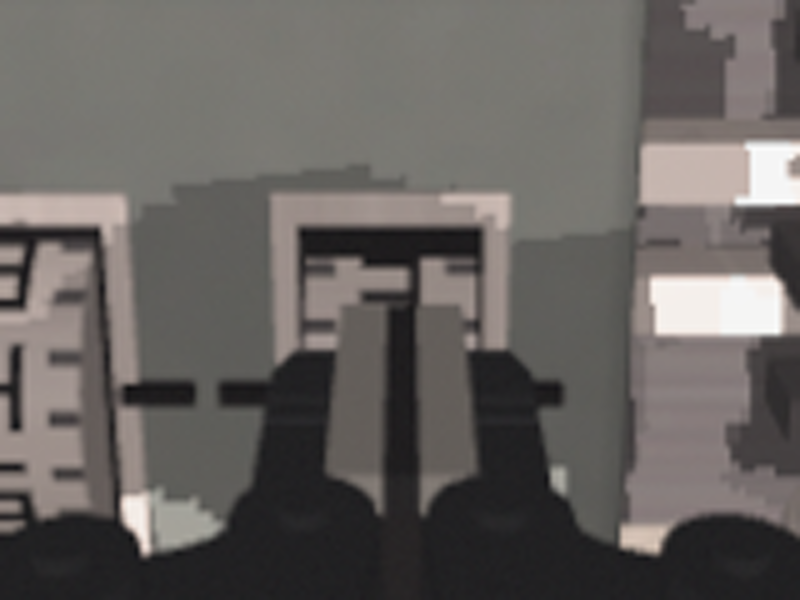

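View pics/s10.png

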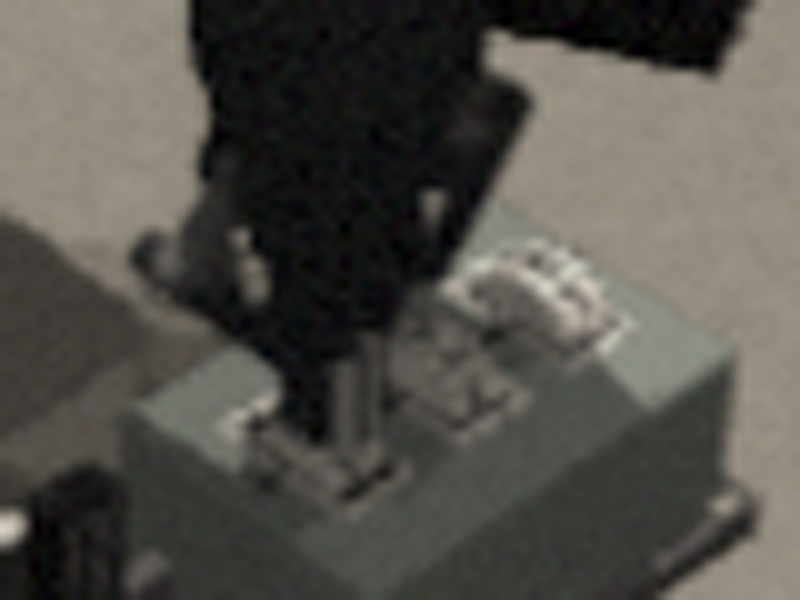

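Call:
jog_arm(
  increments=[
    {"slide": [0, 0, 0.4], "rotation": [0, 0, 0]},
    {"slide": [0, 0, 0.3], "rotation": [0, 0, 0]},
    {"slide": [0, 0, 0], "rotation": [0, 0, 0]},
  ],
)

```text
time: 15.0
tool_pos: [0.5083, 0.0516, 0.0518]
tool_rot: [0.0, 0.999, -0.055, 0.0]
contact_force: [-0.9, 0.4, 1.7]
gripper_width: -0.002
```

Call:
jog_arm(
  increments=[
    {"slide": [0, 0, 0.3], "rotation": [0, 0, 0]},
    {"slide": [0, 0, 0.3], "rotation": [0, 0, 0]},
    {"slide": [0, 0, 0], "rotation": [0, 0, 0]},
  ],
)

```text
time: 15.25
tool_pos: [0.5083, 0.0516, 0.0515]
tool_rot: [0.0, 0.999, -0.055, 0.0]
contact_force: [-2.0, -0.2, 3.7]
gripper_width: 0.002
```

Contact at reported z 0.0515, light force. I'll press a little more, then roll.

Call:
jog_arm(
  increments=[
    {"slide": [0, 0, 0.4], "rotation": [0, 0, 0]},
    {"slide": [0, 0, 0.4], "rotation": [0, 0, 0]},
    {"slide": [0, 0, 0], "rotation": [0, 0, 0]},
  ],
)

```text
time: 15.5
tool_pos: [0.5088, 0.0516, 0.0513]
tool_rot: [0.0, 0.999, -0.055, 0.001]
contact_force: [-1.2, -0.2, 7.0]
gripper_width: 0.001
```

Call:
jog_arm(
  increments=[
    {"slide": [-1, 0, 0.1], "rotation": [0, 0, 0]},
    {"slide": [-2, 0, 0], "rotation": [0, 0, 0]},
    {"slide": [-2, 0, 0], "rotation": [0, 0, 0]},
    {"slide": [-2, 0, 0], "rotation": [0, 0, 0]},
    {"slide": [-1, 0, 0], "rotation": [0, 0, 0]},
    {"slide": [0, 0, 0], "rotation": [0, 0, 0]},
  ],
)

```text
time: 16.0
tool_pos: [0.5014, 0.0524, 0.0514]
tool_rot: [0.0, 0.999, -0.055, 0.002]
contact_force: [2.0, 0.0, 6.1]
gripper_width: 0.0
```

```bash
python3 - <<'E'
from h import *
f=grab('wrist');cv2.imwrite('pics/w11.png',cv2.resize(f['frame'][180:300,240:400],None,fx=5,fy=5,interpolation=cv2.INTER_CUBIC)); print(state()['contact_force'])
E
```

```text
[ 1.65209556 -0.77984469  7.07323478]
```

View pics/w11.png

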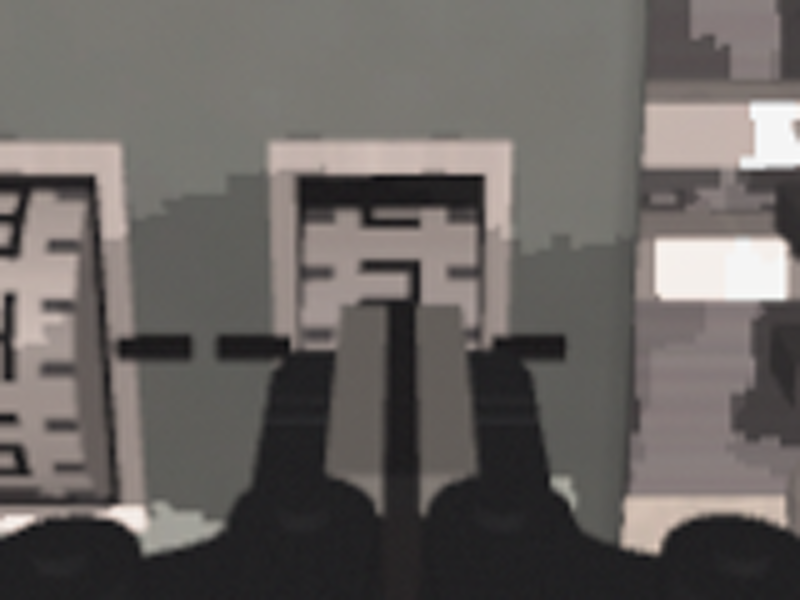

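It rolls: the 3 is coming down to the line. Continuing the stroke.

Call:
jog_arm(
  increments=[
    {"slide": [-2, 0, 0.1], "rotation": [0, 0, 0]},
    {"slide": [-2, 0, 0], "rotation": [0, 0, 0]},
    {"slide": [-2, 0, 0], "rotation": [0, 0, 0]},
    {"slide": [-1.5, 0, 0], "rotation": [0, 0, 0]},
    {"slide": [0, 0, 0], "rotation": [0, 0, 0]},
  ],
)

```text
time: 16.47
tool_pos: [0.494, 0.0532, 0.0513]
tool_rot: [0.0, 0.999, -0.055, 0.002]
contact_force: [1.8, 0.4, 5.4]
gripper_width: -0.002
```

```bash
python3 - <<'E'
from h import *
f=grab('wrist');cv2.imwrite('pics/w12.png',cv2.resize(f['frame'][180:300,240:400],None,fx=5,fy=5,interpolation=cv2.INTER_CUBIC)); print(state()['contact_force'])
p=np.load('pose.npy');print((proj(f,L2W(p,(0,-.015,.08)))[0]-[240,180]+.5)*5,(proj(f,L2W(p,(0,-.035,.07)))[0]-[240,180]+.5)*5)
E
```

```text
[ 1.77065384 -0.16114203  6.28493051]
[393.79296003 327.9992794 ] [562.29002788 290.4144387 ]
```

View pics/w12.png

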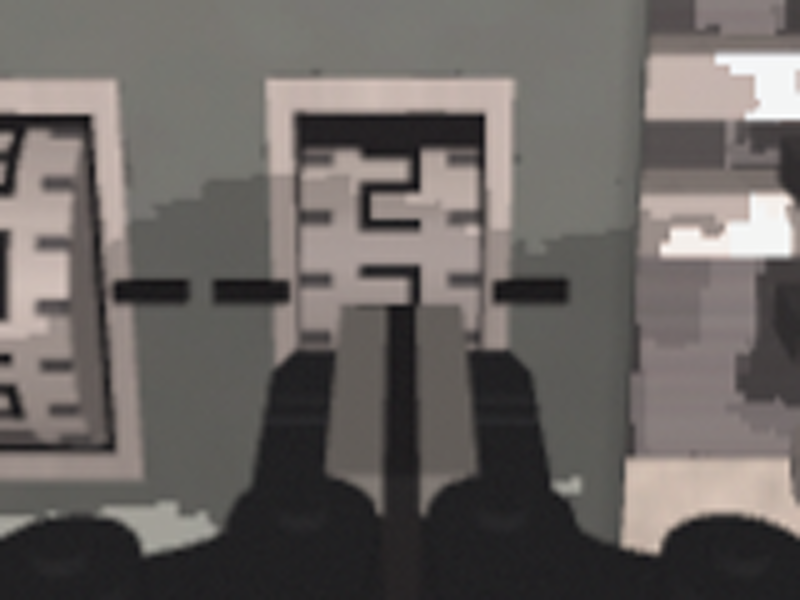

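Call:
jog_arm(
  increments=[
    {"slide": [0, 0, -5], "rotation": [0, 0, 0]},
    {"slide": [-8, 0, -12], "rotation": [0, 0, 0]},
    {"slide": [-16, 0, -16], "rotation": [0, 0, 0]},
    {"slide": [-16, 0, -12], "rotation": [0, 0, 0]},
    {"slide": [0, 0, 0], "rotation": [0, 0, 0]},
    {"slide": [0, 0, 0], "rotation": [0, 0, 0]},
  ],
)

```text
time: 17.02
tool_pos: [0.4524, 0.0578, 0.0947]
tool_rot: [-0.0, 0.999, -0.055, 0.0]
contact_force: [0.1, 0.7, -0.3]
gripper_width: 0.001
```

```bash
cat >> h.py <<'E'
def wheels(name,zc=(.084,.084,.080)):
    p=np.load('pose.npy');f=grab('wrist');np.savez('pics/'+name+'.npz',**f)
    pts=[proj(f,L2W(p,(0,y,z)))[0] for y,z in zip((.075,.03,-.015),zc)]
    l=int(pts[0][0]-30);r=int(pts[2][0]+40);t=int(pts[1][1]-45);b=t+90
    k=min(800/(r-l),600/(b-t)); im=cv2.resize(f['frame'][t:b,l:r],None,fx=k,fy=k,interpolation=cv2.INTER_CUBIC)
    for y,z,q in zip((.075,.03,-.015),zc,pts):
        print(y,'crown',np.round((q-[l,t]+.5)*k))
        for kk in(-1,-.5,.5,1): print('  k',kk,np.round(((proj(f,L2W(p,(.022*np.sin(kk*.6283),y,z-.022+.022*np.cos(kk*.6283))))[0]-[l,t]+.5)*k)[1]),end='')
        print()
    print('line',[np.round((proj(f,L2W(p,(0,y,.07)))[0]-[l,t]+.5)*k) for y in(.095,-.035)])
    cv2.imwrite('pics/'+name+'.png',im)
    s=state();print(s['time'],s['tool_pos'],s['contact_force'])
E
python3 -c "
from h import *
wheels('v1')"
```

```text
0.075 crown [121. 178.]
  k -1 247.0  k -0.5 216.0  k 0.5 137.0  k 1 98.0
0.03 crown [384. 177.]
  k -1 247.0  k -0.5 216.0  k 0.5 136.0  k 1 97.0
-0.015 crown [650. 173.]
  k -1 242.0  k -0.5 211.0  k 0.5 133.0  k 1 95.0
line [array([ 49., 166.]), array([761., 165.])]
17.0667 [0.45242102 0.05774039 0.09410884] [-0.77076089  0.10699216 -0.58093189]
```

View pics/v1.png

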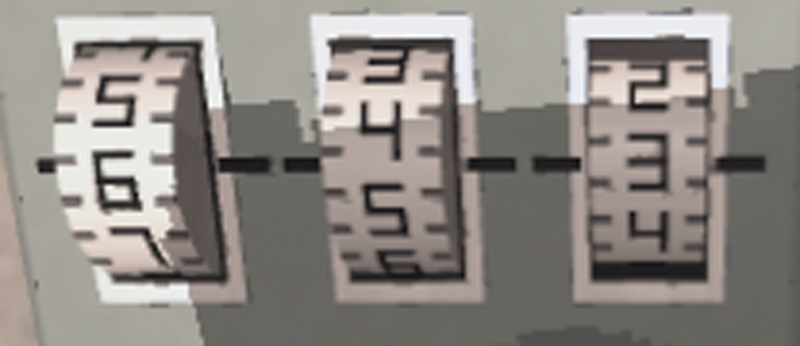

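Clear view: index line at row 165. Wheel 3 reads about 3.14, wheel 2 about 4.57 and wheel 1 about 6.0 (it stands high). I'll trim wheel 3 by -2 mm.

Call:
jog_arm(
  increments=[
    {"slide": [16, 0, 10], "rotation": [0, 0, 0]},
    {"slide": [16, 0, 12], "rotation": [0, 0, 0]},
    {"slide": [14, 0, 12], "rotation": [0, 0, 0]},
    {"slide": [0, 0, 5], "rotation": [0, 0, 0]},
    {"slide": [0, 0, 1.5], "rotation": [0, 0, 0]},
    {"slide": [0, 0, 1.5], "rotation": [0, 0, 0]},
    {"slide": [0, 0, 1], "rotation": [0, 0, 0]},
    {"slide": [0, 0, 0], "rotation": [0, 0, 0]},
    {"slide": [0, 0, 0], "rotation": [0, 0, 0]},
  ],
)

```text
time: 17.82
tool_pos: [0.4987, 0.0528, 0.0524]
tool_rot: [-0.0, 0.999, -0.055, 0.0]
contact_force: [0.5, -0.0, -0.3]
gripper_width: 0.0
```

Call:
jog_arm(
  increments=[
    {"slide": [0, 0, 1], "rotation": [0, 0, 0]},
    {"slide": [0, 0, 1], "rotation": [0, 0, 0]},
    {"slide": [0, 0, 0.3], "rotation": [0, 0, 0]},
    {"slide": [0, 0, 0], "rotation": [0, 0, 0]},
  ],
)

```text
time: 18.15
tool_pos: [0.4995, 0.0527, 0.0513]
tool_rot: [-0.0, 0.999, -0.055, 0.001]
contact_force: [-1.8, -0.3, 6.3]
gripper_width: -0.002
```

Call:
jog_arm(
  increments=[
    {"slide": [-1.3, 0, 0], "rotation": [0, 0, 0]},
    {"slide": [-1.3, 0, 0], "rotation": [0, 0, 0]},
    {"slide": [-1.2, 0, 0], "rotation": [0, 0, 0]},
    {"slide": [0, 0, 0], "rotation": [0, 0, 0]},
    {"slide": [0, 0, -5], "rotation": [0, 0, 0]},
    {"slide": [-8, 0, -12], "rotation": [0, 0, 0]},
    {"slide": [-16, -9, -16], "rotation": [0, 0, 0]},
    {"slide": [-16, -12, -8], "rotation": [0, 0, 0]},
    {"slide": [0, -12, 0], "rotation": [0, 0, 0]},
    {"slide": [0, -12, 0], "rotation": [0, 0, 0]},
    {"slide": [0, 0, 0], "rotation": [0, 0, 0]},
    {"slide": [0, 0, 0], "rotation": [0, 0, 0]},
  ],
)

```text
time: 19.15
tool_pos: [0.459, 0.1023, 0.0899]
tool_rot: [0.0, 0.999, -0.054, -0.001]
contact_force: [1.1, 1.0, 0.1]
gripper_width: -0.001
```

```bash
python3 -c "
from h import *
wheels('v2',(.087,.083,.080))"
```

```text
0.075 crown [117. 177.]
  k -1 247.0  k -0.5 216.0  k 0.5 134.0  k 1 94.0
0.03 crown [390. 173.]
  k -1 241.0  k -0.5 211.0  k 0.5 131.0  k 1 92.0
-0.015 crown [653. 170.]
  k -1 238.0  k -0.5 208.0  k 0.5 129.0  k 1 91.0
line [array([ 30., 160.]), array([750., 161.])]
19.2 [0.45918954 0.10192535 0.08995802] [ 0.43097624 -0.74590147  0.37025357]
```

View pics/v2.png

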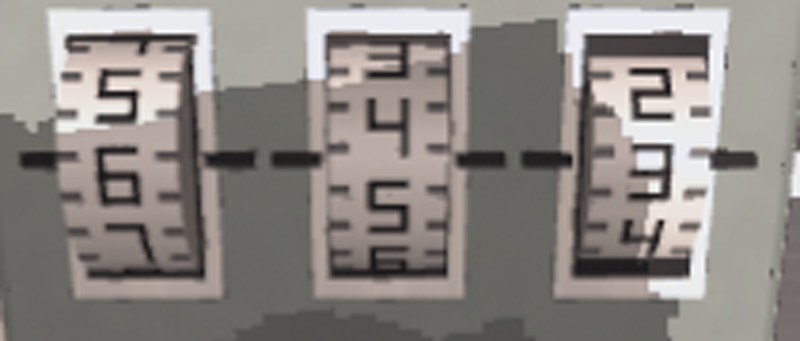

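Wheel 3 is now about 2.98. Wheel 2 is next and needs about +19.7 mm.

```bash
python3 - <<'E'
from h import *
p=np.load('pose.npy')
for w in((-.0085,.03,.060),(.009,.075,.064)): print(delta(L2W(p,w)[0]))
E
```

```text
[37.80010049 -0.54085944 29.88440395]
[ 55.39331027 -45.49854834  25.81805693]
```

Call:
jog_arm(
  increments=[
    {"slide": [14, 0, 8], "rotation": [0, 0, 0]},
    {"slide": [14, 0, 8], "rotation": [0, 0, 0]},
    {"slide": [10, -0.5, 8], "rotation": [0, 0, 0]},
    {"slide": [0, 0, 4], "rotation": [0, 0, 0]},
    {"slide": [0, 0, 1.5], "rotation": [0, 0, 0]},
    {"slide": [0, 0, 0.5], "rotation": [0, 0, 0]},
    {"slide": [0, 0, 0], "rotation": [0, 0, 0]},
    {"slide": [0, 0, 0], "rotation": [0, 0, 0]},
  ],
)

```text
time: 19.87
tool_pos: [0.4977, 0.0985, 0.0611]
tool_rot: [-0.0, 0.999, -0.055, 0.0]
contact_force: [0.5, -0.5, -0.2]
gripper_width: 0.001
```

Call:
jog_arm(
  increments=[
    {"slide": [0, 0, 0.7], "rotation": [0, 0, 0]},
    {"slide": [0, 0, 0.7], "rotation": [0, 0, 0]},
    {"slide": [0, 0, 0], "rotation": [0, 0, 0]},
  ],
)

```text
time: 20.12
tool_pos: [0.4978, 0.0986, 0.0595]
tool_rot: [-0.0, 0.999, -0.055, 0.0]
contact_force: [0.3, -0.2, 0.2]
gripper_width: 0.002
```

Call:
jog_arm(
  increments=[
    {"slide": [0, 0, 0.7], "rotation": [0, 0, 0]},
    {"slide": [0, 0, 0.5], "rotation": [0, 0, 0]},
    {"slide": [0, 0, 0], "rotation": [0, 0, 0]},
  ],
)

```text
time: 20.37
tool_pos: [0.4978, 0.0985, 0.058]
tool_rot: [0.0, 0.999, -0.055, -0.0]
contact_force: [0.1, -0.1, -0.2]
gripper_width: -0.004
```

Call:
jog_arm(
  increments=[
    {"slide": [0, 0, 0.6], "rotation": [0, 0, 0]},
    {"slide": [0, 0, 0.6], "rotation": [0, 0, 0]},
    {"slide": [0, 0, 0], "rotation": [0, 0, 0]},
  ],
)

```text
time: 20.62
tool_pos: [0.4978, 0.0985, 0.0567]
tool_rot: [0.0, 0.999, -0.055, -0.0]
contact_force: [0.4, -0.2, 0.1]
gripper_width: -0.0
```

Call:
jog_arm(
  increments=[
    {"slide": [0, 0, 0.5], "rotation": [0, 0, 0]},
    {"slide": [0, 0, 0.5], "rotation": [0, 0, 0]},
    {"slide": [0, 0, 0], "rotation": [0, 0, 0]},
  ],
)

```text
time: 20.87
tool_pos: [0.4979, 0.0985, 0.0559]
tool_rot: [-0.0, 0.999, -0.055, 0.0]
contact_force: [-0.3, 0.5, 0.1]
gripper_width: -0.0
```

Call:
jog_arm(
  increments=[
    {"slide": [0, 0, 0.5], "rotation": [0, 0, 0]},
    {"slide": [0, 0, 0.5], "rotation": [0, 0, 0]},
    {"slide": [0, 0, 0], "rotation": [0, 0, 0]},
  ],
)

```text
time: 21.12
tool_pos: [0.498, 0.0985, 0.0555]
tool_rot: [0.0, 0.999, -0.055, 0.0]
contact_force: [-2.1, -0.8, 4.2]
gripper_width: -0.001
```

Call:
jog_arm(
  increments=[
    {"slide": [0, 0, 0.4], "rotation": [0, 0, 0]},
    {"slide": [0, 0, 0.4], "rotation": [0, 0, 0]},
    {"slide": [0, 0, 0], "rotation": [0, 0, 0]},
  ],
)

```text
time: 21.37
tool_pos: [0.4985, 0.0985, 0.0553]
tool_rot: [0.0, 0.999, -0.055, 0.001]
contact_force: [-2.4, -0.6, 7.7]
gripper_width: -0.0
```

Call:
jog_arm(
  increments=[
    {"slide": [1.5, 0, 0], "rotation": [0, 0, 0]},
    {"slide": [2, 0, 0], "rotation": [0, 0, 0]},
    {"slide": [2, 0, 0], "rotation": [0, 0, 0]},
    {"slide": [2.5, 0, 0], "rotation": [0, 0, 0]},
    {"slide": [0, 0, 0], "rotation": [0, 0, 0]},
  ],
)

```text
time: 21.78
tool_pos: [0.5068, 0.0976, 0.0553]
tool_rot: [0.0, 0.999, -0.055, 0.001]
contact_force: [-1.3, 0.0, 5.6]
gripper_width: 0.003
```

Call:
jog_arm(
  increments=[
    {"slide": [2, 0, 0], "rotation": [0, 0, 0]},
    {"slide": [2, 0, 0], "rotation": [0, 0, 0]},
    {"slide": [2, 0, 0], "rotation": [0, 0, 0]},
    {"slide": [2, 0, 0], "rotation": [0, 0, 0]},
    {"slide": [0, 0, 0], "rotation": [0, 0, 0]},
  ],
)

```text
time: 22.2
tool_pos: [0.5147, 0.0967, 0.0552]
tool_rot: [-0.0, 0.999, -0.055, 0.001]
contact_force: [-0.4, -1.0, 6.2]
gripper_width: -0.001
```

Call:
jog_arm(
  increments=[
    {"slide": [0, 0, -5], "rotation": [0, 0, 0]},
    {"slide": [-10, 0, -12], "rotation": [0, 0, 0]},
    {"slide": [-18, 0, -16], "rotation": [0, 0, 0]},
    {"slide": [-16, 0, -6], "rotation": [0, 0, 0]},
    {"slide": [0, 0, 0], "rotation": [0, 0, 0]},
    {"slide": [0, 0, 0], "rotation": [0, 0, 0]},
  ],
)

```text
time: 22.7
tool_pos: [0.4701, 0.1017, 0.0932]
tool_rot: [-0.0, 0.999, -0.054, 0.001]
contact_force: [0.8, -0.8, -0.5]
gripper_width: -0.001
```

```bash
python3 -c "
from h import *
wheels('v3',(.087,.083,.080))"
```

```text
0.075 crown [118. 185.]
  k -1 252.0  k -0.5 223.0  k 0.5 144.0  k 1 104.0
0.03 crown [388. 180.]
  k -1 246.0  k -0.5 217.0  k 0.5 139.0  k 1 100.0
-0.015 crown [647. 176.]
  k -1 241.0  k -0.5 213.0  k 0.5 137.0  k 1 98.0
line [array([ 31., 164.]), array([744., 165.])]
22.75 [0.4701834  0.10156641 0.09277341] [ 0.76406856  0.43970314 -0.16293135]
```

View pics/v3.png

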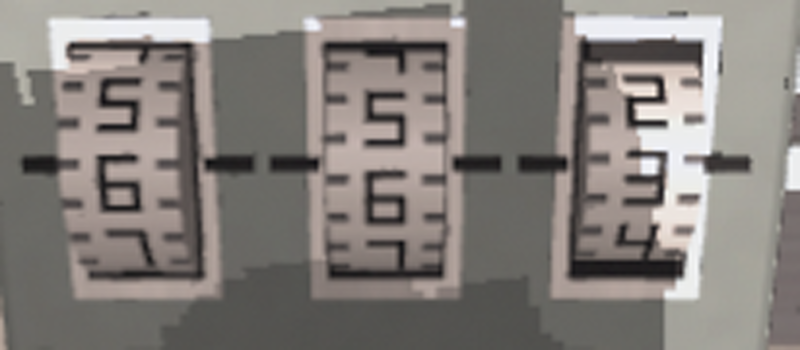

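Wheel 2 is about 5.79 and needs about +2.9 mm more.

Call:
jog_arm(
  increments=[
    {"slide": [16, 0, 8], "rotation": [0, 0, 0]},
    {"slide": [16, 0, 12], "rotation": [0, 0, 0]},
    {"slide": [4, 0, 10], "rotation": [0, 0, 0]},
    {"slide": [0, 0, 4.5], "rotation": [0, 0, 0]},
    {"slide": [0, 0, 1.5], "rotation": [0, 0, 0]},
    {"slide": [0, 0, 0], "rotation": [0, 0, 0]},
    {"slide": [0, 0, 0.8], "rotation": [0, 0, 0]},
    {"slide": [0, 0, 0.8], "rotation": [0, 0, 0]},
    {"slide": [0, 0, 0.8], "rotation": [0, 0, 0]},
    {"slide": [0, 0, 0], "rotation": [0, 0, 0]},
  ],
)

```text
time: 23.58
tool_pos: [0.5058, 0.0978, 0.0555]
tool_rot: [-0.0, 0.999, -0.055, 0.0]
contact_force: [-3.9, 0.3, 4.4]
gripper_width: -0.0
```

Call:
jog_arm(
  increments=[
    {"slide": [0, 0, 0.5], "rotation": [0, 0, 0]},
    {"slide": [0.8, 0, 0], "rotation": [0, 0, 0]},
    {"slide": [1, 0, 0], "rotation": [0, 0, 0]},
    {"slide": [0.6, 0, 0], "rotation": [0, 0, 0]},
    {"slide": [0, 0, 0], "rotation": [0, 0, 0]},
  ],
)

```text
time: 24.0
tool_pos: [0.5088, 0.0975, 0.0553]
tool_rot: [-0.0, 0.999, -0.055, 0.001]
contact_force: [-1.6, -0.9, 6.4]
gripper_width: 0.001
```

Call:
jog_arm(
  increments=[
    {"slide": [0, 0, -5], "rotation": [0, 0, 0]},
    {"slide": [-10, 0, -12], "rotation": [0, 0, 0]},
    {"slide": [-16, -15, -16], "rotation": [0, 0, 0]},
    {"slide": [-14, -15, -6], "rotation": [0, 0, 0]},
    {"slide": [0, -15, 0], "rotation": [0, 0, 0]},
    {"slide": [0, 0, 0], "rotation": [0, 0, 0]},
    {"slide": [0, 0, 0], "rotation": [0, 0, 0]},
  ],
)

```text
time: 24.58
tool_pos: [0.4733, 0.1468, 0.0932]
tool_rot: [0.0, 0.999, -0.054, 0.0]
contact_force: [-0.8, -0.9, -0.3]
gripper_width: 0.002
```

```bash
python3 -c "
from h import *
wheels('v4',(.087,.083,.080))
p=np.load('pose.npy')
print(delta(L2W(p,(.0085,.075,.064))[0]))"
```

```text
0.075 crown [122. 184.]
  k -1 252.0  k -0.5 222.0  k 0.5 142.0  k 1 102.0
0.03 crown [389. 179.]
  k -1 246.0  k -0.5 217.0  k 0.5 138.0  k 1 99.0
-0.015 crown [645. 177.]
  k -1 242.0  k -0.5 213.0  k 0.5 136.0  k 1 98.0
line [array([ 11., 163.]), array([729., 165.])]
24.6333 [0.47321779 0.14631812 0.0929577 ] [0.49268696 0.48675283 0.2289442 ]
[45.72615314  0.16519601 28.95134748]
```

View pics/v4.png

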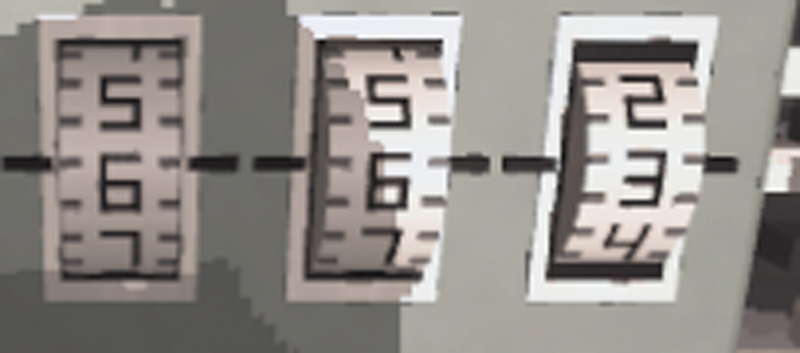

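Wheel 2 is about 5.98 and wheel 3 about 2.96, both good. Wheel 1 is about 6.0 and needs about -27.9 mm, in two strokes.

Call:
jog_arm(
  increments=[
    {"slide": [16, 0, 8], "rotation": [0, 0, 0]},
    {"slide": [16, 0, 8], "rotation": [0, 0, 0]},
    {"slide": [13, 0, 8], "rotation": [0, 0, 0]},
    {"slide": [0.5, 0, 3], "rotation": [0, 0, 0]},
    {"slide": [0, 0, 1.5], "rotation": [0, 0, 0]},
    {"slide": [0, 0, 0.5], "rotation": [0, 0, 0]},
    {"slide": [0, 0, 0], "rotation": [0, 0, 0]},
    {"slide": [0, 0, 0], "rotation": [0, 0, 0]},
  ],
)

```text
time: 25.3
tool_pos: [0.5183, 0.1415, 0.0645]
tool_rot: [-0.0, 0.999, -0.055, 0.0]
contact_force: [0.6, 0.0, -0.1]
gripper_width: -0.002
```

Call:
jog_arm(
  increments=[
    {"slide": [0, 0, 0.6], "rotation": [0, 0, 0]},
    {"slide": [0, 0, 0.6], "rotation": [0, 0, 0]},
    {"slide": [0, 0, 0], "rotation": [0, 0, 0]},
  ],
)

```text
time: 25.55
tool_pos: [0.5185, 0.1416, 0.0632]
tool_rot: [-0.0, 0.999, -0.055, 0.0]
contact_force: [-0.2, 0.2, 0.3]
gripper_width: 0.003
```

Call:
jog_arm(
  increments=[
    {"slide": [0, 0, 0.5], "rotation": [0, 0, 0]},
    {"slide": [0, 0, 0.5], "rotation": [0, 0, 0]},
    {"slide": [0, 0, 0], "rotation": [0, 0, 0]},
  ],
)

```text
time: 25.8
tool_pos: [0.5185, 0.1416, 0.0619]
tool_rot: [-0.0, 0.999, -0.055, -0.0]
contact_force: [-0.1, 0.5, -0.1]
gripper_width: 0.001
```

Call:
jog_arm(
  increments=[
    {"slide": [0, 0, 0.5], "rotation": [0, 0, 0]},
    {"slide": [0, 0, 0.5], "rotation": [0, 0, 0]},
    {"slide": [0, 0, 0], "rotation": [0, 0, 0]},
  ],
)

```text
time: 26.05
tool_pos: [0.5185, 0.1415, 0.0608]
tool_rot: [0.0, 0.999, -0.055, -0.0]
contact_force: [-0.6, -1.4, -0.4]
gripper_width: 0.003
```

Call:
jog_arm(
  increments=[
    {"slide": [0, 0, 0.5], "rotation": [0, 0, 0]},
    {"slide": [0, 0, 0.4], "rotation": [0, 0, 0]},
    {"slide": [0, 0, 0], "rotation": [0, 0, 0]},
  ],
)

```text
time: 26.3
tool_pos: [0.5185, 0.1415, 0.06]
tool_rot: [0.0, 0.999, -0.055, -0.0]
contact_force: [-0.5, -0.1, 0.3]
gripper_width: 0.001
```

Call:
jog_arm(
  increments=[
    {"slide": [0, 0, 0.5], "rotation": [0, 0, 0]},
    {"slide": [0, 0, 0.4], "rotation": [0, 0, 0]},
    {"slide": [0, 0, 0], "rotation": [0, 0, 0]},
  ],
)

```text
time: 26.55
tool_pos: [0.5185, 0.1415, 0.0591]
tool_rot: [0.0, 0.999, -0.055, -0.0]
contact_force: [-0.7, -1.0, -0.6]
gripper_width: 0.001
```

Call:
jog_arm(
  increments=[
    {"slide": [0, 0, 0.5], "rotation": [0, 0, 0]},
    {"slide": [0, 0, 0.3], "rotation": [0, 0, 0]},
    {"slide": [0, 0, 0], "rotation": [0, 0, 0]},
  ],
)

```text
time: 26.8
tool_pos: [0.5185, 0.1415, 0.0583]
tool_rot: [0.0, 0.999, -0.055, -0.0]
contact_force: [0.4, -0.4, -0.3]
gripper_width: 0.001
```

Call:
jog_arm(
  increments=[
    {"slide": [0, 0, 0.5], "rotation": [0, 0, 0]},
    {"slide": [0, 0, 0.4], "rotation": [0, 0, 0]},
    {"slide": [0, 0, 0], "rotation": [0, 0, 0]},
  ],
)

```text
time: 27.05
tool_pos: [0.5185, 0.1415, 0.0574]
tool_rot: [-0.0, 0.999, -0.055, -0.0]
contact_force: [0.3, 0.2, 0.3]
gripper_width: -0.0
```

Call:
jog_arm(
  increments=[
    {"slide": [0, 0, 0.5], "rotation": [0, 0, 0]},
    {"slide": [0, 0, 0.3], "rotation": [0, 0, 0]},
    {"slide": [0, 0, 0], "rotation": [0, 0, 0]},
  ],
)

```text
time: 27.3
tool_pos: [0.5187, 0.1416, 0.0568]
tool_rot: [-0.0, 0.999, -0.055, 0.0]
contact_force: [0.1, -0.8, 0.8]
gripper_width: 0.004
```

Contact is just beginning at 0.0568.

Call:
jog_arm(
  increments=[
    {"slide": [0, 0, 0.5], "rotation": [0, 0, 0]},
    {"slide": [0, 0, 0.5], "rotation": [0, 0, 0]},
    {"slide": [0, 0, 0.3], "rotation": [0, 0, 0]},
    {"slide": [0, 0, 0], "rotation": [0, 0, 0]},
  ],
)

```text
time: 27.63
tool_pos: [0.519, 0.1415, 0.0563]
tool_rot: [0.0, 0.999, -0.055, 0.0]
contact_force: [-1.6, -0.2, 5.3]
gripper_width: 0.0
```

Call:
jog_arm(
  increments=[
    {"slide": [0, 0, 0.5], "rotation": [0, 0, 0]},
    {"slide": [-1, 0, 0], "rotation": [0, 0, 0]},
    {"slide": [-2, 0, 0], "rotation": [0, 0, 0]},
    {"slide": [-2, 0, 0], "rotation": [0, 0, 0]},
    {"slide": [-2, 0, 0], "rotation": [0, 0, 0]},
    {"slide": [-1, 0, 0], "rotation": [0, 0, 0]},
    {"slide": [0, 0, 0], "rotation": [0, 0, 0]},
  ],
)

```text
time: 28.22
tool_pos: [0.512, 0.1424, 0.0563]
tool_rot: [-0.0, 0.999, -0.055, 0.002]
contact_force: [2.6, -1.3, 6.3]
gripper_width: 0.001
```

Call:
jog_arm(
  increments=[
    {"slide": [-2, 0, 0], "rotation": [0, 0, 0]},
    {"slide": [-2, 0, 0], "rotation": [0, 0, 0]},
    {"slide": [-2, 0, 0], "rotation": [0, 0, 0]},
    {"slide": [-2, 0, 0], "rotation": [0, 0, 0]},
    {"slide": [0, 0, 0], "rotation": [0, 0, 0]},
  ],
)

```text
time: 28.63
tool_pos: [0.5039, 0.1433, 0.0563]
tool_rot: [-0.0, 0.999, -0.055, 0.002]
contact_force: [1.2, -1.4, 7.1]
gripper_width: 0.001
```

Call:
jog_arm(
  increments=[
    {"slide": [0, 0, -5], "rotation": [0, 0, 0]},
    {"slide": [6, 0, -2], "rotation": [0, 0, 0]},
    {"slide": [10, 0, 0], "rotation": [0, 0, 0]},
    {"slide": [0, 0, 0], "rotation": [0, 0, 0]},
    {"slide": [0, 0, 1.6], "rotation": [0, 0, 0]},
    {"slide": [0, 0, 1.6], "rotation": [0, 0, 0]},
    {"slide": [0, 0, 1.6], "rotation": [0, 0, 0]},
    {"slide": [0, 0, 1], "rotation": [0, 0, 0]},
    {"slide": [0, 0, 0.7], "rotation": [0, 0, 0]},
    {"slide": [0, 0, 0], "rotation": [0, 0, 0]},
  ],
)

```text
time: 29.47
tool_pos: [0.5187, 0.1415, 0.0563]
tool_rot: [0.0, 0.999, -0.055, 0.0]
contact_force: [-2.3, -1.0, 5.9]
gripper_width: -0.001
```

Call:
jog_arm(
  increments=[
    {"slide": [0, 0, 0.4], "rotation": [0, 0, 0]},
    {"slide": [-1.5, 0, 0], "rotation": [0, 0, 0]},
    {"slide": [-2, 0, 0], "rotation": [0, 0, 0]},
    {"slide": [-2, 0, 0], "rotation": [0, 0, 0]},
    {"slide": [-2, 0, 0], "rotation": [0, 0, 0]},
    {"slide": [-2, 0, 0], "rotation": [0, 0, 0]},
    {"slide": [-2, 0, 0], "rotation": [0, 0, 0]},
    {"slide": [-2, 0, 0], "rotation": [0, 0, 0]},
    {"slide": [-1.5, 0, 0], "rotation": [0, 0, 0]},
    {"slide": [0, 0, 0], "rotation": [0, 0, 0]},
  ],
)

```text
time: 30.3
tool_pos: [0.5047, 0.1432, 0.0563]
tool_rot: [-0.0, 0.999, -0.055, 0.001]
contact_force: [2.4, -1.3, 6.4]
gripper_width: 0.003
```

Call:
jog_arm(
  increments=[
    {"slide": [0, 0, -5], "rotation": [0, 0, 0]},
    {"slide": [-8, 0, -12], "rotation": [0, 0, 0]},
    {"slide": [-12, 0, -16], "rotation": [0, 0, 0]},
    {"slide": [-12, 0, -6], "rotation": [0, 0, 0]},
    {"slide": [0, 0, 0], "rotation": [0, 0, 0]},
    {"slide": [0, 0, 0], "rotation": [0, 0, 0]},
  ],
)

```text
time: 30.8
tool_pos: [0.471, 0.1468, 0.0934]
tool_rot: [-0.0, 0.999, -0.054, -0.001]
contact_force: [-0.9, -0.4, 0.0]
gripper_width: -0.003
```

```bash
python3 -c "
from h import *
wheels('v5',(.085,.083,.080))
"
```

```text
0.075 crown [121. 184.]
  k -1 252.0  k -0.5 222.0  k 0.5 142.0  k 1 102.0
0.03 crown [388. 181.]
  k -1 249.0  k -0.5 219.0  k 0.5 140.0  k 1 101.0
-0.015 crown [646. 179.]
  k -1 245.0  k -0.5 216.0  k 0.5 138.0  k 1 100.0
line [array([  9., 166.]), array([730., 168.])]
30.85 [0.47111933 0.14666229 0.09300964] [-0.12037613 -0.20314972 -0.6193576 ]
```

View pics/v5.png

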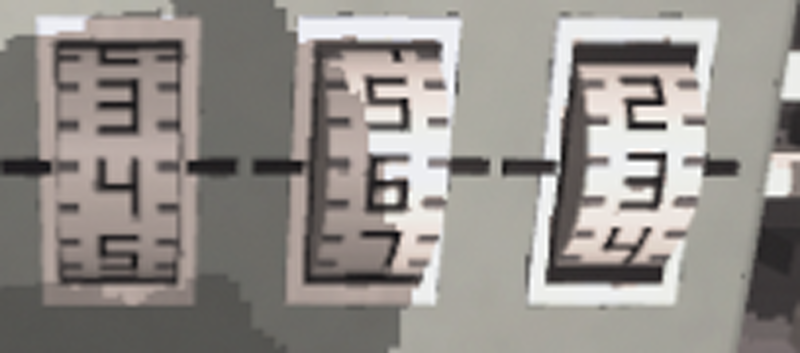

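All three wheels now sit on the line: 4 (row 187 against crown 184), 6 (183 against 181) and 3 (181 against 179). Next is the tab.

```bash
python3 -c "
from h import *
p=np.load('pose.npy')
print(delta(L2W(p,(0,-.058,.093))[0]),delta(L2W(p,(0,-.058,.066))[0]))"
```

```text
[ 3.90870377e+01  1.33256076e+02 -2.01290427e-02] [ 39.13087314 133.24924916  26.97983451]
```

Call:
jog_arm(
  increments=[
    {"slide": [0, 20, -4], "rotation": [0, 0, 0]},
    {"slide": [5, 25, 0], "rotation": [0, 0, 0]},
    {"slide": [10, 25, 0], "rotation": [0, 0, 0]},
    {"slide": [10, 25, 0], "rotation": [0, 0, 0]},
    {"slide": [10, 25, 0], "rotation": [0, 0, 0]},
    {"slide": [4, 13, 0], "rotation": [0, 0, 0]},
    {"slide": [0, 0, 0], "rotation": [0, 0, 0]},
    {"slide": [0, 0, 0], "rotation": [0, 0, 0]},
  ],
)

```text
time: 31.52
tool_pos: [0.4957, 0.0097, 0.0968]
tool_rot: [-0.0, 0.998, -0.056, -0.001]
contact_force: [-0.0, 0.5, -0.5]
gripper_width: -0.004
```

```bash
python3 -c "
from h import *
p=np.load('pose.npy')
f=grab('wrist','p1');s=state();print(s['tool_pos'],s['contact_force'],delta(L2W(p,(0,-.058,.066))[0]))
g=grab('scene');cv2.imwrite('pics/p1s.png',cv2.resize(g['frame'][130:240,240:380],None,fx=5.5,fy=5.5,interpolation=cv2.INTER_CUBIC))"
```

```text
[0.49565793 0.01039135 0.09695458] [-0.12649372 -0.38159856 -1.00702856] [-0.08825773  0.48833676 30.95457171]
```

View pics/p1.png

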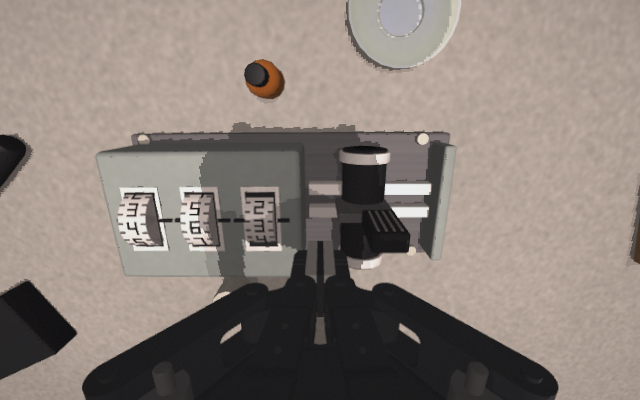

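View pics/p1s.png

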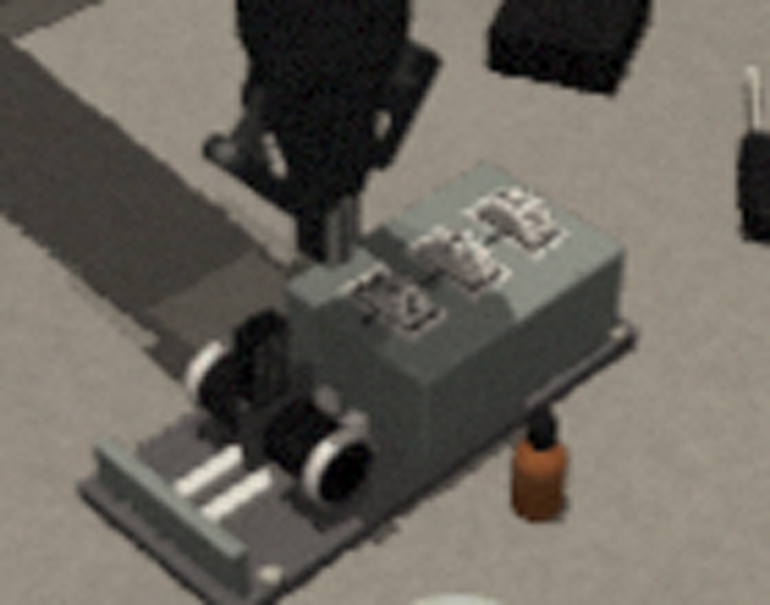

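The fingertip is between wheel 3 and the tab (tab face at column ~365, finger at 320). I'll go down beside the tab, above the case.

Call:
jog_arm(
  increments=[
    {"slide": [0, 0, 8], "rotation": [0, 0, 0]},
    {"slide": [0, 0, 8], "rotation": [0, 0, 0]},
    {"slide": [0, 0, 8], "rotation": [0, 0, 0]},
    {"slide": [0, 0, 6], "rotation": [0, 0, 0]},
    {"slide": [0, 0, 0], "rotation": [0, 0, 0]},
    {"slide": [0, 2, 0], "rotation": [0, 0, 0]},
    {"slide": [0, 3, 0], "rotation": [0, 0, 0]},
    {"slide": [0, 3, 0], "rotation": [0, 0, 0]},
    {"slide": [0, 0, 0], "rotation": [0, 0, 0]},
  ],
)

```text
time: 32.37
tool_pos: [0.4957, 0.0016, 0.0686]
tool_rot: [0.0, 0.998, -0.055, 0.001]
contact_force: [-0.1, 0.0, 0.6]
gripper_width: 0.003
```

```bash
python3 -c "
from h import *
f=grab('wrist','p2')
g=grab('scene');cv2.imwrite('pics/p2s.png',cv2.resize(g['frame'][130:240,240:380],None,fx=5.5,fy=5.5,interpolation=cv2.INTER_CUBIC))"
```

```text
(no output)
```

View pics/p2.png

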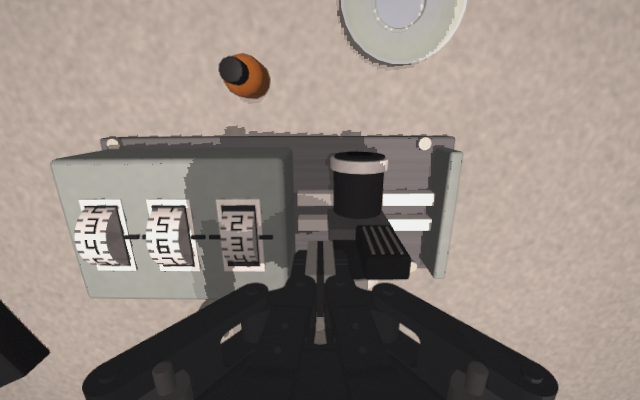

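View pics/p2s.png

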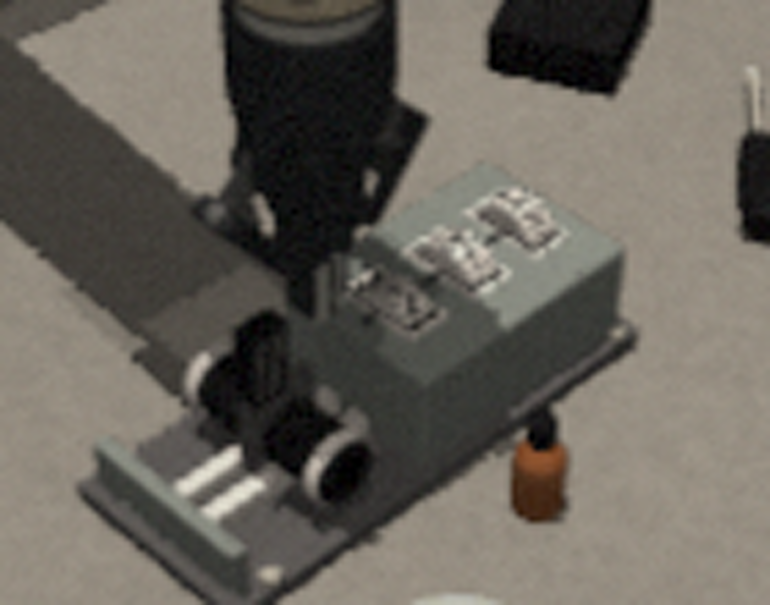

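Call:
jog_arm(
  increments=[
    {"slide": [0, 2.5, 2], "rotation": [0, 0, 0]},
    {"slide": [0, 2.5, 0], "rotation": [0, 0, 0]},
    {"slide": [0, 2.5, 0], "rotation": [0, 0, 0]},
    {"slide": [0, 2.5, 0], "rotation": [0, 0, 0]},
    {"slide": [0, 2, 0], "rotation": [0, 0, 0]},
    {"slide": [0, 0, 0], "rotation": [0, 0, 0]},
  ],
)

```text
time: 32.97
tool_pos: [0.4939, -0.0094, 0.066]
tool_rot: [-0.001, 0.998, -0.055, -0.0]
contact_force: [0.2, 1.9, 0.4]
gripper_width: 0.002
```

Call:
jog_arm(
  increments=[
    {"slide": [0, 2, 0], "rotation": [0, 0, 0]},
    {"slide": [0, 2, 0], "rotation": [0, 0, 0]},
    {"slide": [0, 2, 0], "rotation": [0, 0, 0]},
    {"slide": [0, 0, 0], "rotation": [0, 0, 0]},
  ],
)

```text
time: 33.3
tool_pos: [0.4932, -0.0157, 0.0659]
tool_rot: [-0.0, 0.998, -0.055, -0.0]
contact_force: [0.1, 3.9, -0.1]
gripper_width: -0.0
```

Call:
jog_arm(
  increments=[
    {"slide": [0, 2, 0], "rotation": [0, 0, 0]},
    {"slide": [0, 2, 0], "rotation": [0, 0, 0]},
    {"slide": [0, 0, 0], "rotation": [0, 0, 0]},
  ],
)

```text
time: 33.55
tool_pos: [0.4928, -0.0199, 0.0659]
tool_rot: [0.0, 0.998, -0.055, -0.0]
contact_force: [0.9, 3.7, -0.1]
gripper_width: -0.002
```

The shutter slides at about 4 N, so it's unlocked. Continuing to the stop.

Call:
jog_arm(
  increments=[
    {"slide": [0, 2.5, 0], "rotation": [0, 0, 0]},
    {"slide": [0, 2.5, 0], "rotation": [0, 0, 0]},
    {"slide": [0, 2.5, 0], "rotation": [0, 0, 0]},
    {"slide": [0, 2.5, 0], "rotation": [0, 0, 0]},
    {"slide": [0, 2, 0], "rotation": [0, 0, 0]},
    {"slide": [0, 2, 0], "rotation": [0, 0, 0]},
    {"slide": [0, 0, 0], "rotation": [0, 0, 0]},
  ],
)

```text
time: 34.13
tool_pos: [0.4913, -0.0341, 0.066]
tool_rot: [0.0, 0.998, -0.055, -0.0]
contact_force: [0.4, 3.1, -2.0]
gripper_width: -0.001
```

Call:
jog_arm(
  increments=[
    {"slide": [0, 1.5, 0], "rotation": [0, 0, 0]},
    {"slide": [0, 1.5, 0], "rotation": [0, 0, 0]},
    {"slide": [0, 0, 0], "rotation": [0, 0, 0]},
  ],
)

```text
time: 34.38
tool_pos: [0.4909, -0.0368, 0.066]
tool_rot: [0.0, 0.998, -0.055, -0.0]
contact_force: [0.6, 2.7, -1.1]
gripper_width: -0.003
```

Call:
jog_arm(
  increments=[
    {"slide": [0, 1.5, 0], "rotation": [0, 0, 0]},
    {"slide": [0, 1.5, 0], "rotation": [0, 0, 0]},
    {"slide": [0, 0, 0], "rotation": [0, 0, 0]},
  ],
)

```text
time: 34.63
tool_pos: [0.4906, -0.0397, 0.066]
tool_rot: [0.0, 0.999, -0.055, -0.0]
contact_force: [0.6, 3.3, -1.1]
gripper_width: -0.0
```

Call:
jog_arm(
  increments=[
    {"slide": [0, 1, 0], "rotation": [0, 0, 0]},
    {"slide": [0, 1, 0], "rotation": [0, 0, 0]},
    {"slide": [0, 0, 0], "rotation": [0, 0, 0]},
  ],
)

```text
time: 34.88
tool_pos: [0.4905, -0.0404, 0.066]
tool_rot: [-0.001, 0.998, -0.055, 0.0]
contact_force: [1.6, 8.2, -0.8]
gripper_width: -0.0
```

Call:
jog_arm(
  increments=[
    {"slide": [0, 1, 0], "rotation": [0, 0, 0]},
    {"slide": [0, 0.5, 0], "rotation": [0, 0, 0]},
    {"slide": [0, 0, 0], "rotation": [0, 0, 0]},
  ],
)

```text
time: 35.13
tool_pos: [0.4905, -0.0404, 0.066]
tool_rot: [-0.003, 0.998, -0.055, 0.0]
contact_force: [1.5, 12.9, -0.5]
gripper_width: 0.006
```

At the stop: 12.9 N with no further movement. I'll back off away from the tab, lift and check.

Call:
jog_arm(
  increments=[
    {"slide": [0, -4, 0], "rotation": [0, 0, 0]},
    {"slide": [0, -6, -3], "rotation": [0, 0, 0]},
    {"slide": [0, -3, -12], "rotation": [0, 0, 0]},
    {"slide": [-5, 0, -20], "rotation": [0, 0, 0]},
    {"slide": [-15, -15, -20], "rotation": [0, 0, 0]},
    {"slide": [-20, -15, -10], "rotation": [0, 0, 0]},
    {"slide": [-5, -10, 0], "rotation": [0, 0, 0]},
    {"slide": [0, 0, 0], "rotation": [0, 0, 0]},
    {"slide": [0, 0, 0], "rotation": [0, 0, 0]},
    {"slide": [0, 0, 0], "rotation": [0, 0, 0]},
  ],
)

```text
time: 35.97
tool_pos: [0.4513, 0.0142, 0.1303]
tool_rot: [0.0, 0.999, -0.055, -0.001]
contact_force: [-0.8, 0.5, -0.9]
gripper_width: 0.001
```

```bash
python3 -c "
from h import *
wheels('v6',(.085,.083,.080))
p=np.load('pose.npy')
f=grab('wrist'); im=f['frame'].copy()
for y in(-.091,-.123,-.115,-.147):
  for x in(-.007,.007):
    u=proj(f,L2W(p,(x,y,.112)))[0]; cv2.circle(im,tuple(int(round(a)) for a in u),1,(0,255,0) if y in(-.123,-.147) else (0,0,255),-1)
cv2.imwrite('pics/p3.png',im)
g=grab('scene','p3s'); grab('top','p3t')"
```

```text
0.075 crown [133. 198.]
  k -1 264.0  k -0.5 234.0  k 0.5 160.0  k 1 124.0
0.03 crown [383. 196.]
  k -1 261.0  k -0.5 232.0  k 0.5 157.0  k 1 121.0
-0.015 crown [632. 193.]
  k -1 257.0  k -0.5 228.0  k 0.5 155.0  k 1 119.0
line [array([ 77., 187.]), array([747., 185.])]
36.0167 [0.45128518 0.01407945 0.13014731] [-0.40418683 -0.75607284 -1.04875181]
```

View pics/v6.png

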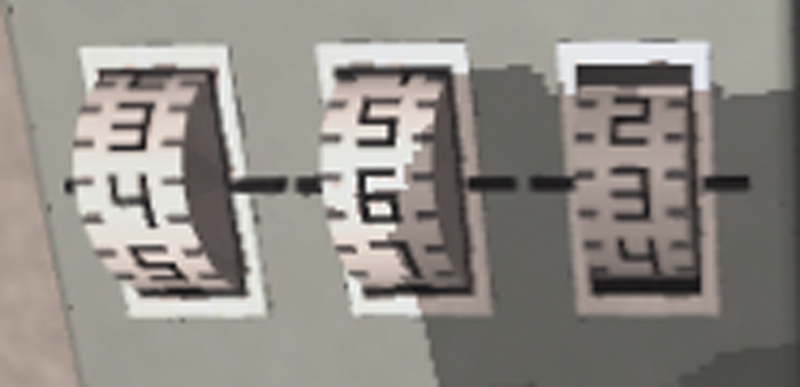

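View pics/p3.png

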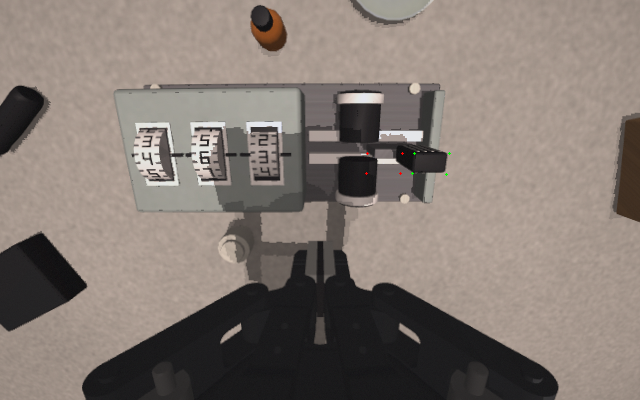

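View pics/p3s.png

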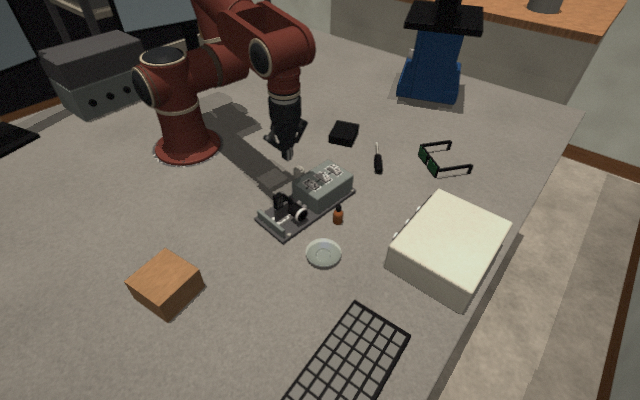

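The wheels still read 4-6-3. The tab spans columns 397–446, matching the fully open prediction, which ends at 448. The bystanders sit where they did at the start and nothing is touching the robot, so I'm handing in.

```bash
python3 -c "
from h import *
print(manip.job_done(), state()['time'])"
```

```text
the job is handed in; nothing more can be done
the job is handed in; nothing more can be done
```

The lock is set to 4-6-3 and the shutter is fully open. I handed the job in at about 36 s of the 72 s allowed.

- **Wheels:** I rolled them with the closed fingertip, finding each crown's height by touch. In the last view the wheels read about 3.97, 5.97 and 2.97, well inside the ±0.2 numeral tolerance. The readings I took while pressing and rolling peaked at 7.7 N. Force only shows at the end of each move, so a brief higher peak in between would not have been seen.
- **Shutter:** I pushed the tab with about 4 N until it hit its stop. There the force rose to 12.9 N with no further movement. The tab's position in the last wrist view matches 32 mm of travel.
- **Bystanders:** None looked moved in the last wrist and scene views, which I compared by eye only. The arm was clear of everything and the force was near zero.
- **Disagreements:** The fingertips turned out to be about 27 mm behind the reported TCP. The first descent therefore took longer than planned, and I relied on touch and the pictures instead. Against the picture, the corners of the case fit my lock model only to about 3 pixels, but the index lines matched to within about a pixel.

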